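Stand up, key, twist-lock and tug-test a sharps canister in its table base

ROBOT

A 6-joint arm with a two-finger parallel gripper is mounted at the origin on a cart in front of the work surface, level with it; the furniture and walls round the work are solid. World frame = base frame: x ahead of the robot, y to its left, z up, the work surface at z = 0. Lengths are in m, angles in rad, forces in N, time in s.
With the tool pointing down it reaches from about 0.375 to 0.825 m from the base axis. Payload 5.5 kg.
Tool frame: the origin (TCP) lies on the front face of the gripper's body, between the roots of the fingers; the fingertips stand 73 mm ahead of it and the grasp point (between the pads) lies ahead of it (ctrl.tcp_to_grasp is the z of the grasp point in the tool frame, in m); z points along the fingers, x is the direction in which the jaws open and shut, and the axes are right-handed (so a half turn about z gives the same grasp; the last joint's range is limited). The gripper opens to 85 mm and grips with 20 to 120 N. Pads are 22 mm wide; open, the fingers measure 114 mm over their backs; the gripper's body (76 mm by 85 mm) begins 54 mm behind the grasp point. The pads swing forward as they close: fully open they stand 13 mm farther back than shut.
Start: joints at [1.184, 0.314, -0.047, 1.21, 0, 1.571], TCP at [0.226, 0.556, 0.304] pointing down, gripper open.
Joint ranges: [-2.67, 2.67], [-0.69, 1.73], [-1.03, 1.25], [-2.08, 2.16], [-1.42, 1.45], [-3.14, 3.14]. Speed limits (rad/s): [2.39, 2.39, 3.01, 3.14, 3.14, 3.14].

INTERFACE

Orientations are given as [roll, pitch, yaw] about the fixed x, y, z axes, in that order (R = Rz(yaw) Ry(pitch) Rx(roll)).
In Python, from station import ctrl gives the robot as it stands. The module is installed in compiled form; this text tells all that it offers.
- The arm moves only by the tool move_arm, never from a script. Its argument "moves" is one flat list of numbers, 4 for each row, row after row: the shift along the tool's x, y, z in cm, then the turn about the tool's z in rad. In form: [tx, ty, tz, yaw, tx, ty, tz, yaw, ...]. A call has 1 to 5 rows; each row shifts and turns the pose as measured when the row begins, along the tool's axes as they then stand; what a row does not reach is not made up. A row lasts 1/10 s, in which the tool goes at most 50 mm and 8.59 degrees, less where a joint would pass 70% of its speed; a pose out of reach is approached as far as the arm can. A call with a gripper value outside its range is refused whole. "fingers" is the finger opening in cm, from 0 to 8.54, set as the call begins (left out, the last holds). The fingers move at their own pace and stop on an object; "force" is the grip in N (left out, the last holds). Time passes only in rows, so rows that do not move let the fingers close. It gives the time, the measured TCP pose, the force and the opening at its end, in the units of the state.
- ctrl.state(): the state, without advancing time (a new reading comes with each control period).
- ctrl.capture(name): name is "scene" or "side" or "wrist"; returns a dict with "frame" (384x512x3 uint8, blue, green, red), "range_z" (384x512 float32, m along the optical axis (not along the pixel's ray), 0 where there is no reading), "mtx" (3x3 intrinsics, pixels), "camera_from_world" (4x4, takes a point from world to camera coordinates). Camera axes: x right, y up, looking along -z (the intrinsics and any distortion apply to the point x, -y, -z); pixel columns grow to the right and rows downward; lengths in m; the calibration is good to about 2 mm. A picture is of the moment at which its call begins.
- ctrl.sign_off(): hands the job in, once; it reports no verdict.
The state is a dict: "time_s": time; "joint_pos": joint angles; "joint_velocities": joint speeds; "tau": joint torques, N m; "tcp_pos": TCP position; "tcp_rot": TCP orientation; "wrist_force": force on the tool from outside, world axes, zero at the start; "ft_torque": the same for the moment, N m; "grip_width": finger opening in m.
Only numpy, scipy, OpenCV 4.12 (cv2) and the standard library are available. Lean on these libraries where they do the work, as an engineer would, in place of code of your own. Each camera call takes 0.05 s, during which the arm holds its last target.

TASK

Get the new yellow sharps canister ready for blood sampling: lift it by its handle, stand it upright on the table beside the grey base and let go, with the handle folded aside. Then take it by the ridge on its lid, turn it so that its two keys match the slots, press it down into the base against the spring, turn it clockwise until it locks, and pull up on it with about 15 N for about half a second to prove that it holds. Leave it locked and upright with the handle still folded aside; do not wrench the base, and leave everything else on the table where it is.

Things in the scene. Friction and masses are not known exactly. Their poses are not given: they have to be found in the camera images.
- canister: New empty sharps canister, 0.2 to 0.33 kg: yellow box 66 mm (its x) by 72 mm (its y), white lid, on a narrower round foot. Origin: centre of the foot's underside; z up through the lid; 148 mm tall without handle. +x: side of the lid with the black drop slot and of the white label. It starts lying on its flat back (-x face), +x up, lid end away from the robot.
- foot (a point): Centre of the underside of the canister's round foot (52 mm across, 22 mm tall), axes as the canister's. At the foot's lower edge two keys, 5 mm tall, stick out to a radius of 32 mm: a wide one toward +x (36 degrees of arc, about 19 mm) and a narrow one toward -x (20 degrees, about 11 mm). It enters the base one way round only.
- middle (a point): Middle of the canister, 74 mm above the foot's underside on the axis, axes as the canister's.
- ridge (a point): Centre of the straight grip ridge on the lid: 14 mm thick (canister x), 48 mm long (y), 20 mm tall; top 148 mm, bottom (lid top) 128 mm above the foot's underside. Pinched here across its thickness the canister can be pushed, turned and pulled; the handle must be folded aside first.
- key (a point): Outer face of the wide key, 32 mm out along canister +x, 2.5 mm above the foot's underside.
- handle_bar (a point): Middle of the bar (9 mm thick, 62 mm long, along canister y) of the white carrying handle, a U-shaped bail 93 mm wide. Its pivot axis runs along canister y, 116 mm above the foot's underside on the axis; the bar is 72 mm from it. Lifted by the bar, the canister swings on the pivots and hangs upright within about 10 degrees; set down it comes upright.
- handle (a joint): Handle angle in rad: 0 = straight up over the lid, positive folds to the canister's +x side (drop slot side), negative to its back; limits -2.5 to 2.5. The pivots are slightly stiff (0.02 N m), so the handle stays where it is left. Folded aside means more than 1.0 either way.
- base: Grey twist-lock base screwed to the table: square plate 124 x 124 mm, 5 mm thick, with a round socket housing 86 mm across and 23 mm tall in its middle. Origin: centre of its underside, at table height; +x points from the socket's axis to its wide slot.
- socket (a point): Centre of the base's underside on the socket's axis, at table height; axes as the base's: wide slot (44 degrees of arc) toward +x, narrow slot (28 degrees) toward -x, both open to a radius of 35 mm; 4 degrees of play each side of a key. Hole 56 mm across. Rim 23 mm up. Unpushed, the foot rests on the spring plate at 16 mm with its keys in the slots.
- slot_wide (a point): Wide slot of the socket: 32 mm out from the axis along the base's +x, at the rim (23 mm up). A short white pip on the housing marks it.
- lock_mark (a point): Middle of the wide key's outer face when locked: 32 mm from the socket's axis, 60 degrees clockwise (seen from above) of the wide slot, 15.5 mm above the table; a white bar on the housing marks it. A stop ends the turn 64 degrees from the slot. Let up there, the keys rise into notches and the foot's underside stands 13 mm above the table: locked.
- keeper: Notched lip of the socket's rim, between the slots and the stops, part of the base, same origin and axes. The keys pass under it only while the foot's underside is pushed to 10 mm above the table or lower (6.5 mm at the stop). An upward pull on the locked canister bears on it; the spring alone presses the keys against it with about 3 to 4 N.
- spring_plate (a joint): Round spring plate in the bottom of the socket, travel in m: 0 = up (plate top 16 mm above the table), 0.0095 = pushed to its stop. Spring 4 N at the top, 11 N at the stop; 0.003 when the canister is locked.
- cooling_block: Bystander: blue cooling block 75 x 105 x 50 mm on the left. Origin under its centre. Leave alone.
- tape_roll: Bystander: roll of tape, 100 mm across, 25 mm tall, on the right. Origin under its centre. Leave alone.
- lancets: Bystander: small carton 86 x 54 x 40 mm behind the canister. Origin under its centre. Leave alone.

How it is judged:
By the outcome, as a careful person would: the job done as asked, in the order asked, and still so for the second after the job is handed in, with the robot touching nothing.
It also fails if it takes over 67 s, if anything falls off the work surface, if the arm or the gripper's body presses on something with over 40 N, if the wrist force passes 120 N, or if a joint passes its speed limit or range.

## Working session

There is one attempt and no reset: what is moved stays moved. The work goes in short steps, Python scripts to look and compute and a tool call to move; the robot and the scene stay as the last step left them, time stands still between calls to the robot, and variables do not carry over. Pictures are saved under pics/ and viewed, and the job is handed in when it is done.

Besides the shell and the picture viewer there is one more tool, called after "Request:" as name(argument=value, ...), one argument or row to a line, values as JSON. move_arm: Moves the arm, as the interface text tells. Its arguments: {"type":"object","properties":{"moves":{"type":"array","items":{"type":"number"}},"fingers":{"type":"number"},"force":{"type":"number"}},"required":["moves"]}

```bash
mkdir -p pics; cat > h.py <<'E'
import numpy as np, cv2
from station import ctrl
def cap(name,fn=None):
    c=ctrl.capture(name)
    if fn: cv2.imwrite('pics/'+fn,c['frame'])
    return c
def pts(c):
    z=c['range_z'];K=c['mtx'];h,w=z.shape
    u,v=np.meshgrid(np.arange(w),np.arange(h))
    x=(u-K[0,2])/K[0,0]*z; y=(v-K[1,2])/K[1,1]*z
    P=np.stack([x,-y,-z,np.ones_like(z)],-1)
    return (P@np.linalg.inv(c['camera_from_world']).T)[...,:3]
def ray(c,u,v,zp):
    K=c['mtx'];T=np.linalg.inv(c['camera_from_world'])
    d=T[:3,:3]@np.array([(u-K[0,2])/K[0,0],-(v-K[1,2])/K[1,1],-1]);o=T[:3,3]
    return o+d*(zp-o[2])/d[2]
E
python3 - <<'E'
from h import *
for n in ['scene','side','wrist']:
    c=cap(n,n+'0.png'); print(n,np.linalg.inv(c['camera_from_world']).round(3).tolist(),c['mtx'].round(1).tolist())
print(ctrl.state(),ctrl.tcp_to_grasp)
E
```

```text
scene [[0.754, 0.467, -0.461, -0.058], [-0.656, 0.543, -0.524, -0.712], [0.006, 0.698, 0.716, 1.069], [0.0, 0.0, 0.0, 1.0]] [[347.2, 0.0, 263.0], [0.0, 347.2, 191.8], [0.0, 0.0, 1.0]]
side [[-1.0, -0.011, -0.025, 0.542], [-0.018, -0.442, 0.897, 1.259], [-0.021, 0.897, 0.441, 0.703], [0.0, 0.0, 0.0, 1.0]] [[416.4, 0.0, 259.3], [0.0, 416.4, 199.2], [0.0, 0.0, 1.0]]
wrist [[0.376, -0.886, -0.27, 0.157], [0.926, 0.359, 0.112, 0.583], [-0.002, -0.292, 0.956, 0.374], [0.0, 0.0, 0.0, 1.0]] [[276.6, 0.0, 251.2], [0.0, 276.6, 191.8], [0.0, 0.0, 1.0]]
{'time_s': 0.15, 'joint_pos': array([ 1.18399749e+00,  3.14068614e-01, -4.79065287e-02,  1.21021629e+00,
       -1.17530536e-05,  1.57078523e+00]), 'joint_velocities': array([ 0.00123322, -0.00296272,  0.00266632, -0.00065908,  0.0001797 ,
        0.00033274]), 'tau': array([ 4.39970190e-04, -5.40046978e+01,  3.40059114e+01,  1.32587031e-02,
        1.34865371e-05,  7.57146665e-06]), 'tcp_pos': array([0.22619382, 0.55531716, 0.3032045 ]), 'tcp_rot': array([3.14158092e+00, 1.39510495e-03, 1.18400859e+00]), 'wrist_force': array([ 0.40490215, -0.48612873,  0.37188863]), 'ft_torque': array([-0.02077794,  0.01577818,  0.00605274]), 'grip_width': 0.08552695783357557} 0.0539
```

View pics/scene0.png

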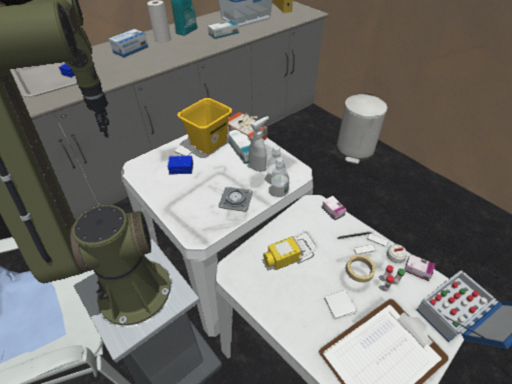

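View pics/side0.png

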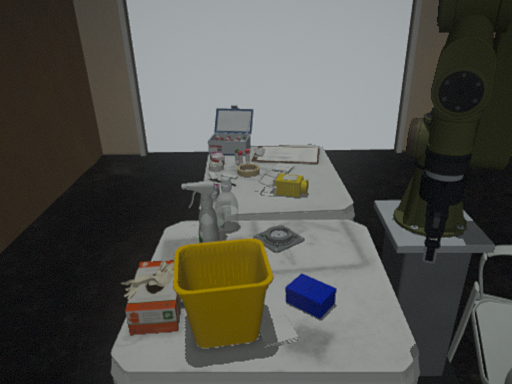

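View pics/wrist0.png

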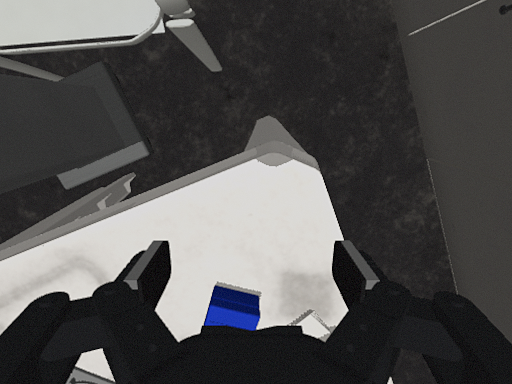

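The scene view shows the yellow canister at (285,250) with its white bail at (303,243), and the grey base at (236,199) on the other table. The blue block is at (180,164). Next I'll measure them.

```bash
python3 - <<'E'
from h import *
c=cap('scene'); s=cap('side')
P=pts(c);S=pts(s)
np.set_printoptions(precision=3,suppress=True)
for nm,cc,Q,l in [('scene',c,P,[(285,250),(303,243),(236,199),(236,186),(180,164),(360,267),(335,205),(275,268),(200,190),(268,258),(278,183),(245,220)]),('side',s,S,[(290,185),(279,236),(265,190),(310,293),(305,186),(330,230)])]:
    for u,v in l: print(nm,(u,v),Q[v,u])
a=c['frame'][225:280,255:325];cv2.imwrite('pics/c1.png',cv2.resize(a,None,fx=10,fy=10,interpolation=cv2.INTER_CUBIC))
a=c['frame'][175:225,205:270];cv2.imwrite('pics/c2.png',cv2.resize(a,None,fx=10,fy=10,interpolation=cv2.INTER_CUBIC))
a=s['frame'][160:260,240:320];cv2.imwrite('pics/c3.png',cv2.resize(a,None,fx=6,fy=6,interpolation=cv2.INTER_CUBIC))
E
```

```text
scene (285, 250) [ 0.461 -0.241  0.066]
scene (303, 243) [ 0.567 -0.232  0.002]
scene (236, 199) [0.506 0.098 0.018]
scene (236, 186) [0.563 0.171 0.002]
scene (180, 164) [0.432 0.402 0.051]
scene (360, 267) [ 0.646 -0.437  0.001]
scene (335, 205) [ 0.773 -0.203  0.041]
scene (275, 268) [ 0.409 -0.248  0.013]
scene (200, 190) [0.431 0.255 0.   ]
scene (268, 258) [ 0.399 -0.222  0.056]
scene (278, 183) [0.659 0.01  0.079]
scene (245, 220) [ 0.474 -0.001 -0.002]
side (290, 185) [ 0.464 -0.189  0.05 ]
side (279, 236) [0.514 0.125 0.015]
side (265, 190) [ 0.561 -0.26  -0.003]
side (310, 293) [0.447 0.452 0.051]
side (305, 186) [ 0.407 -0.193  0.043]
side (330, 230) [ 0.344  0.064 -0.001]
```

View pics/c1.png

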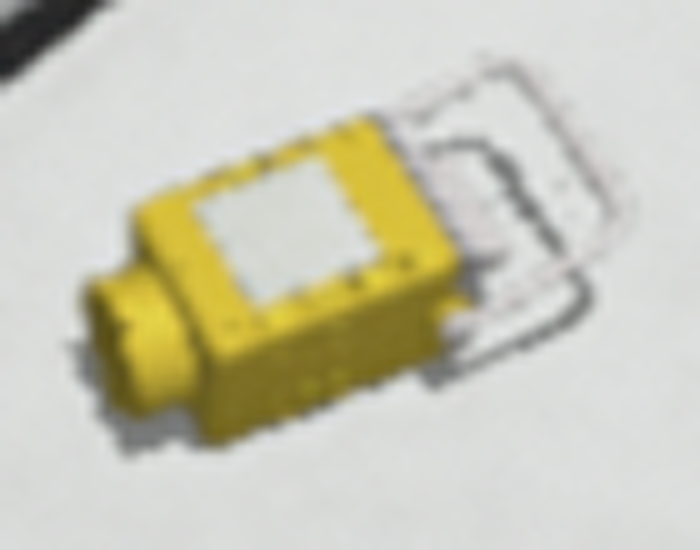

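View pics/c2.png

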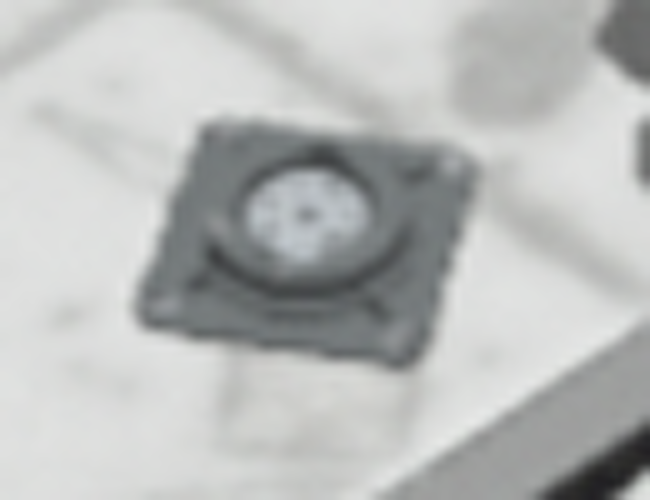

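View pics/c3.png

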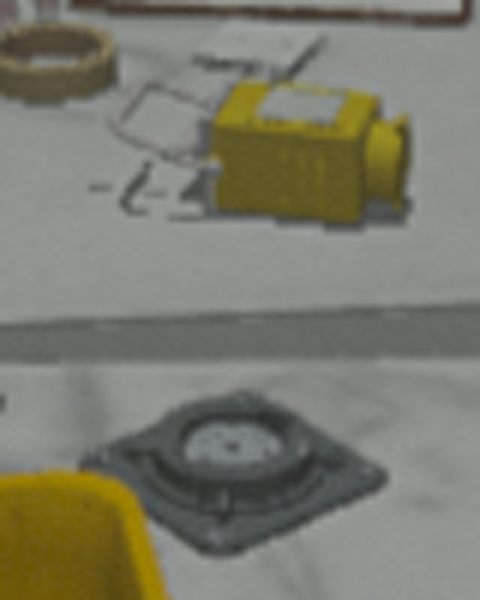

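```bash
cat >> h.py <<'E'
def tri(obs):
    A=np.zeros((3,3));b=np.zeros(3);R=[]
    for c,u,v in obs:
        T=np.linalg.inv(c['camera_from_world']);o=T[:3,3];p=ray(c,u,v,0.01);d=(p-o)/np.linalg.norm(p-o);M=np.eye(3)-np.outer(d,d);A+=M;b+=M@o;R.append((M,o))
    x=np.linalg.solve(A,b);return x,[np.linalg.norm(M@(x-o)) for M,o in R]
def mv(dest,yaw=None):
    "delta in tool axes (cm) and yaw turn for world TCP destination"
    st=ctrl.state();y=st['tcp_rot'][2];d=np.array(dest)-st['tcp_pos']
    return np.array([d[0]*np.cos(y)+d[1]*np.sin(y),d[0]*np.sin(y)-d[1]*np.cos(y),-d[2]])*100,(None if yaw is None else (y-yaw))
E
python3 - <<'E'
from h import *
np.set_printoptions(precision=3,suppress=True)
c=cap('scene'); s=cap('side')
print(tri([(c,305.5,232),(s,259,180.8)]),tri([(c,316.5,246.5),(s,265.8,174.7)]))
for cc,n in((c,'scene'),(s,'side')):
    P=pts(cc);h=cv2.cvtColor(cc['frame'],cv2.COLOR_BGR2HSV)
    m=(h[...,0]>20)&(h[...,0]<35)&(h[...,1]>120)&(P[...,0]>.35)&(P[...,0]<.6)&(P[...,1]<-.1)&(P[...,1]>-.4)
    q=P[m];print(n,len(q));t=q[np.abs(q[:,2]-.066)<.006];
    if len(t)>20:
        r=cv2.minAreaRect((t[:,:2]*1000).astype(np.float32));print(r,cv2.boxPoints(r))
    g=(np.abs(P[...,2]-.023)<.006)&(np.abs(P[...,0]-.51)<.1)&(np.abs(P[...,1]-.11)<.1)
    print('rim',(P[g][:,:2].min(0)+P[g][:,:2].max(0))/2,P[g][:,:2].min(0),P[g][:,:2].max(0))
    g=(P[...,2]>.002)&(np.abs(P[...,0]-.51)<.12)&(np.abs(P[...,1]-.11)<.12)
    print('plate',cv2.minAreaRect((P[g][:,:2]*1000).astype(np.float32)))
print(mv([.42,-.2,.35],0))
E
```

```text
(array([ 0.582, -0.226,  0.052]), [np.float64(0.0015527730582466789), np.float64(0.0015527730582463339)]) (array([ 0.56 , -0.296,  0.05 ]), [np.float64(0.003437973084091182), np.float64(0.0034379730840911247)])
scene 588
((452.87518310546875, -229.15176391601562), (67.0669937133789, 119.95266723632812), 74.3062744140625) [[ 386.064 -245.212]
 [ 501.545 -277.658]
 [ 519.686 -213.092]
 [ 404.205 -180.645]]
rim [0.513 0.117] [0.47  0.063] [0.556 0.172]
plate ((509.62445068359375, 109.13644409179688), (236.95791625976562, 239.4425506591797), 89.76541137695312)
side 521
((457.9720458984375, -220.64651489257812), (71.65037536621094, 116.94820404052734), 76.29313659667969) [[ 392.674 -241.596]
 [ 506.292 -269.307]
 [ 523.27  -199.697]
 [ 409.652 -171.986]]
rim [0.517 0.116] [0.475 0.071] [0.558 0.162]
plate ((514.8906860351562, 102.59748840332031), (216.88626098632812, 196.8830108642578), 12.214442253112793)
(array([-62.671,  46.441,  -4.626]), np.float64(1.1840245974664596))
```

```bash
cat >> h.py <<'E'
def plan(dest,yaw,vmax=4.5,wmax=.14):
    st=ctrl.state();p=np.array(st['tcp_pos']);y=st['tcp_rot'][2];d=np.array(dest)-p;dy=(yaw-y)
    n=int(max(np.ceil(np.linalg.norm(d)*100/vmax),np.ceil(abs(dy)/wmax),1));out=[]
    for i in range(n):
        a=d/n*100; out.append([round(float(v),2) for v in (a[0]*np.cos(y)+a[1]*np.sin(y),a[0]*np.sin(y)-a[1]*np.cos(y),-a[2],-dy/n)]); y+=dy/n
    print('pos',p.round(4),'yaw',round(st['tcp_rot'][2],3),'rot',np.round(st['tcp_rot'],3),'F',st['wrist_force'].round(1),'t',st['time_s'])
    for o in out: print(o)
E
python3 - <<'E'
from h import *
plan([.46,.1,.33],.4)
E
```

```text
pos [0.2263 0.5556 0.3037] yaw 1.184 rot [3.142 0.    1.184] F [ 1.   0.  -1.5] t 0.35
[-2.78, 3.24, -0.22, 0.07]
[-2.56, 3.41, -0.22, 0.07]
[-2.34, 3.57, -0.22, 0.07]
[-2.1, 3.72, -0.22, 0.07]
[-1.85, 3.84, -0.22, 0.07]
[-1.6, 3.96, -0.22, 0.07]
[-1.33, 4.05, -0.22, 0.07]
[-1.07, 4.13, -0.22, 0.07]
[-0.79, 4.19, -0.22, 0.07]
[-0.52, 4.24, -0.22, 0.07]
[-0.24, 4.26, -0.22, 0.07]
[0.04, 4.27, -0.22, 0.07]
```

Request:
move_arm(
  moves=[-2.8,3.2,-0.3,0.07,-2.5,3.4,-0.3,0.07,-2.3,3.6,-0.3,0.07,-2.1,3.7,-0.3,0.07,-1.9,3.8,-0.3,0.07],
  fingers=8.54,
)

```text
time_s: 0.85
tcp_pos: [0.3214, 0.3638, 0.3173]
tcp_rot: [-3.141, -0.0, 0.83]
wrist_force: [0.7, -0.1, 0.5]
grip_width: 0.0852
```

Request:
move_arm(
  moves=[-1.6,4,-0.3,0.07,-1.3,4,-0.3,0.07,-1.1,4.1,-0.3,0.07,-0.8,4.2,-0.3,0.07,-0.5,4.2,-0.3,0.07],
)

```text
time_s: 1.35
tcp_pos: [0.4124, 0.1625, 0.3338]
tcp_rot: [-3.141, -0.003, 0.467]
wrist_force: [0.5, 1.2, 0.5]
grip_width: 0.0852
```

```bash
python3 - <<'E'
from h import *
c=cap('wrist','w1.png')
plan([.43,-.22,.33],-.26)
E
```

```text
pos [0.4147 0.1577 0.3343] yaw 0.458 rot [ 3.137 -0.004  0.458] F [ 0.8 -3.5 -0.2] t 1.4
[-1.7, 3.84, 0.05, 0.08]
[-1.39, 3.96, 0.05, 0.08]
[-1.07, 4.06, 0.05, 0.08]
[-0.75, 4.13, 0.05, 0.08]
[-0.41, 4.18, 0.05, 0.08]
[-0.08, 4.2, 0.05, 0.08]
[0.26, 4.19, 0.05, 0.08]
[0.59, 4.16, 0.05, 0.08]
[0.92, 4.1, 0.05, 0.08]
```

View pics/w1.png

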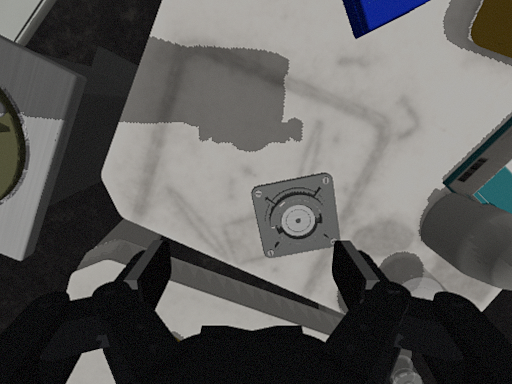

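Wrist view: the base's plate has corners at about (254,187), (328,175), (340,240) and (268,257), with the socket at (298,220). I'll enlarge it and measure it from this pose.

```bash
python3 - <<'E'
from h import *
np.set_printoptions(precision=4,suppress=True)
c=cap('wrist','w1b.png')
np.savez('wb.npz',**c)
P=pts(c)
a=c['frame'][165:270,240:355];cv2.imwrite('pics/c4.png',cv2.resize(a,None,fx=5.7,fy=5.7,interpolation=cv2.INTER_CUBIC))
g=(P[...,2]>.0035)&(np.abs(P[...,0]-.51)<.1)&(np.abs(P[...,1]-.11)<.1)
n,l=cv2.connectedComponents(g.astype(np.uint8));k=l[220,320];print(k,(l==k).sum())
m=l==k;print(cv2.minAreaRect((P[m][:,:2]*1000).astype(np.float32)))
r=m&(np.abs(P[...,2]-.023)<.003);q=P[r][:,:2];print('rim',r.sum(),cv2.minEnclosingCircle((q*1000).astype(np.float32)),np.median(P[r][:,2]))
E
```

```text
1 25896
((500.0787353515625, 136.44589233398438), (124.0114517211914, 177.09266662597656), 38.36758041381836)
rim 1395 ((516.3053588867188, 115.44205474853516), 43.458091735839844) 0.02359723689067894
```

View pics/c4.png

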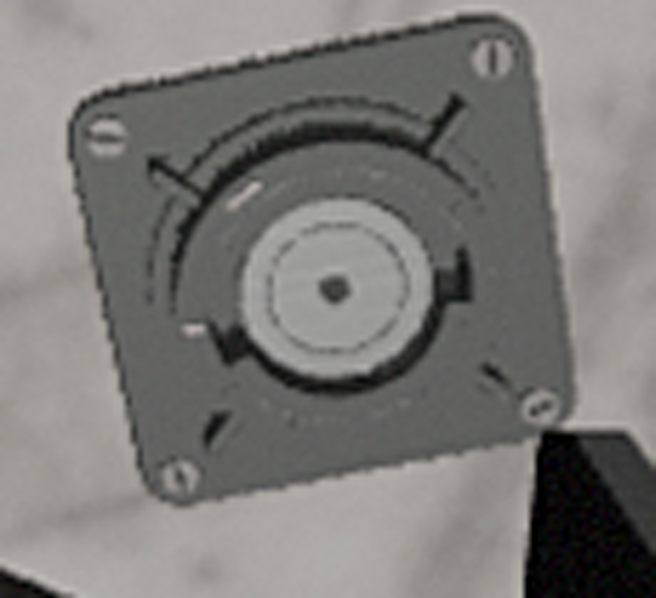

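```bash
python3 - <<'E'
from h import *
np.set_printoptions(precision=4,suppress=True)
c=dict(np.load('wb.npz'))
C=np.array([.5163,.1154])
for n,u,v in [('pip',195,330),('bar',243,195),('s1',490,58),('s2',106,136),('s3',180,477),('s4',541,407),('hole',333,290),('wslot',235,342),('nslot',457,277)]:
    z={'s':.005}.get(n[0],.0235) if n!='hole' else .016
    p=ray(c,240+u/5.7,165+v/5.7,z)[:2];d=p-C
    print(n,p,np.linalg.norm(d),np.degrees(np.arctan2(d[1],d[0])))
q=np.mean([ray(c,240+u/5.7,165+v/5.7,.005)[:2] for u,v in [(490,58),(106,136),(180,477),(541,407)]],0);print(q)
E
```

```text
pip [0.4874 0.0903] 0.03827829649408654 -139.09381461679385
bar [0.4809 0.1289] 0.03784895648808867 159.1065589611069
s1 [0.5257 0.1861] 0.07127755982320876 82.41021371337223
s2 [0.4454 0.1227] 0.07124070839492831 174.08535701615247
s3 [0.5098 0.0419] 0.07383036004562808 -95.0553611855636
s4 [0.5903 0.1059] 0.07460901431021463 -7.277208473159481
hole [0.517  0.1141] 0.0014530954107934266 -62.309526095411364
wslot [0.4984 0.092 ] 0.02948904565755696 -127.34536717535603
nslot [0.5415 0.1337] 0.03112558050491411 35.967141700689126
[0.5178 0.1142]
```

Request:
move_arm(
  moves=[-1.7,3.8,0,0.08,-1.4,4,0,0.08,-1,4,0,0.08,-0.7,4.1,0,0.08,-0.4,4.2,0,0.08],
)

```text
time_s: 1.95
tcp_pos: [0.424, -0.0495, 0.3342]
tcp_rot: [-3.138, -0.007, 0.058]
wrist_force: [1.3, -0.1, -0.8]
grip_width: 0.085
```

Request:
move_arm(
  moves=[0,4.2,0,0.08,0.3,4.2,0,0.08,0.6,4.1,0,0.08,1,4,0,0.08],
)

```text
time_s: 2.35
tcp_pos: [0.4325, -0.2204, 0.3341]
tcp_rot: [-3.134, -0.008, -0.271]
wrist_force: [0.9, 0.5, -0.7]
grip_width: 0.0855
```

```bash
python3 - <<'E'
from h import *
c=cap('wrist','w2.png')
np.savez('wc.npz',**c)
plan([.571,-.261,.2],-.26)
E
```

```text
pos [ 0.433  -0.2257  0.3339] yaw -0.278 rot [-3.139 -0.009 -0.278] F [ 1.8 -5.2  0.2] t 2.4
[2.85, -0.08, 2.68, -0.0]
[2.85, -0.07, 2.68, -0.0]
[2.85, -0.06, 2.68, -0.0]
[2.85, -0.05, 2.68, -0.0]
[2.85, -0.04, 2.68, -0.0]
```

View pics/w2.png

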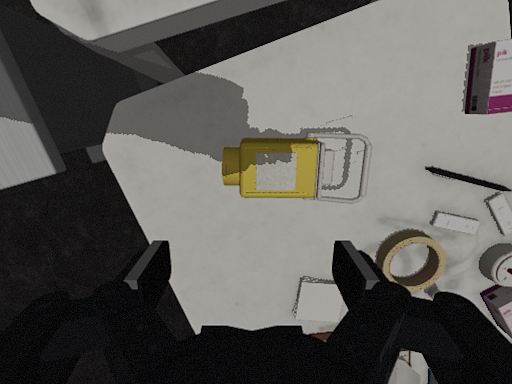

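The wrist view shows the canister at (280,168), its foot at left (232,166), and the bail's bar at right, from about (368,137) to (363,199).

```bash
python3 - <<'E'
from h import *
c=dict(np.load('wc.npz'))
a=c['frame'][120:215,215:385];cv2.imwrite('pics/c5.png',cv2.resize(a,None,fx=4.7,fy=4.7,interpolation=cv2.INTER_CUBIC))
E
```

```text
(no output)
```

View pics/c5.png

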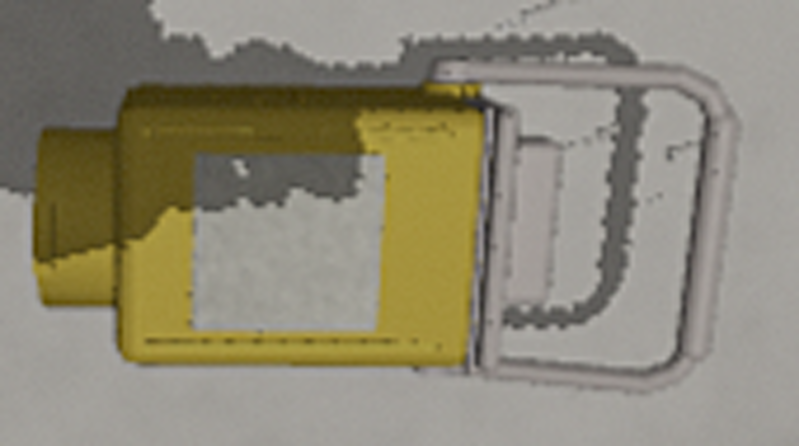

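```bash
python3 - <<'E'
from h import *
np.set_printoptions(precision=4,suppress=True)
c=dict(np.load('wc.npz'));P=pts(c)
s=cap('side');sc=cap('scene')
f=lambda u,v:(215+u/4.7,120+v/4.7)
for u,v in [(722,115),(693,355),(708,235),(740,120),(702,235),(714,235)]:
    x,y=f(u,v); print(P[int(round(y)),int(round(x))],'ray .05',ray(c,x,y,.05),tri([(c,x,y),(sc,311,239)])[0])
m=(P[...,0]>.52)&(P[...,0]<.62)&(P[...,1]<-.2)&(P[...,1]>-.33)&(P[...,2]>.025)
q=P[m];print(len(q)); far=q[q[:,0]>.55];print(np.median(far,0),far[:,2].min(),far[:,2].max(),len(far))
h=cv2.cvtColor(c['frame'],cv2.COLOR_BGR2HSV)
t=(P[...,2]>.061)&(P[...,2]<.071)&(P[...,0]<.53)
q=P[t];r=cv2.minAreaRect((q[:,:2]*1000).astype(np.float32));print(r,np.median(q[:,2]))
E
```

```text
[ 0.585  -0.2291  0.0585] ray .05 [ 0.5878 -0.2315  0.05  ] [ 0.6027 -0.2409  0.006 ]
[ 0.5658 -0.2942  0.0592] ray .05 [ 0.5695 -0.2975  0.05  ] [ 0.5522 -0.2787  0.0909]
[ 0.5758 -0.2605  0.0602] ray .05 [ 0.579  -0.2637  0.05  ] [ 0.5751 -0.2616  0.0524]
[ 0.5883 -0.2326  0.0584] ray .05 [ 0.5923 -0.2342  0.05  ] [ 0.604  -0.2423  0.0086]
[ 0.5736 -0.26    0.0596] ray .05 [ 0.5774 -0.2632  0.05  ] [ 0.5743 -0.2615  0.0523]
[ 0.577  -0.2608  0.0603] ray .05 [ 0.5806 -0.2641  0.05  ] [ 0.5759 -0.2617  0.0525]
1425
[ 0.573  -0.2491  0.0581] 0.04435414785211955 0.06240518544744905 653
((460.86456298828125, -228.2403564453125), (72.28317260742188, 128.0921630859375), 74.0810775756836) 0.06662754084673206
```

```bash
python3 - <<'E'
from h import *
plan([.577,-.262,.19],-.28)
E
```

```text
pos [ 0.4326 -0.2207  0.3337] yaw -0.271 rot [-3.134 -0.007 -0.271] F [ 0.3  0.  -0.4] t 2.5
[3.0, 0.02, 2.87, 0.0]
[3.0, 0.02, 2.87, 0.0]
[3.0, 0.01, 2.87, 0.0]
[3.0, 0.01, 2.87, 0.0]
[3.0, 0.0, 2.87, 0.0]
```

Request:
move_arm(
  moves=[3,0,2.8,0,3,0,2.8,0,3,0,2.8,0,3,0,2.8,0,3,0,2.8,0.01],
  fingers=3,
  force=60,
)

```text
time_s: 3.0
tcp_pos: [0.5847, -0.2537, 0.1971]
tcp_rot: [-3.133, -0.016, -0.271]
wrist_force: [0.2, -0.6, 0.7]
grip_width: 0.0298
```

```bash
python3 - <<'E'
from h import *
c=cap('wrist','w3.png');s=cap('side')
P=pts(c)
m=(P[...,0]>.555)&(P[...,0]<.6)&(P[...,1]<-.22)&(P[...,1]>-.3)&(P[...,2]>.03)&(P[...,2]<.075)
q=P[m];print(len(q),q.min(0),q.max(0),np.median(q,0))
plan([.577,-.262,.106],-.28)
E
```

```text
1046 [ 0.55518974 -0.29997748  0.05261901] [ 0.58877792 -0.2200561   0.06284417] [ 0.57698564 -0.25851644  0.05937279]
pos [ 0.5843 -0.2529  0.1926] yaw -0.27 rot [-3.132 -0.009 -0.27 ] F [-1.1  0.7  0.2] t 3.1
[-0.23, 0.53, 4.33, 0.0]
[-0.23, 0.54, 4.33, 0.0]
```

View pics/w3.png

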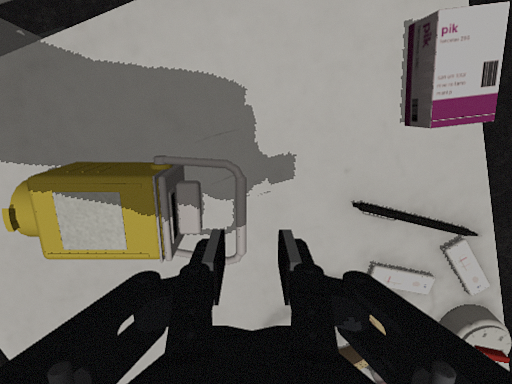

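The bar is in view at (241,200), with its top 59 mm up, as expected. I'll correct sideways first, then go down.

Request:
move_arm(
  moves=[-0.5,1.1,1.5,0.01,0,0,2,0,0,0,2,0,0,0,2,0,0,0,1,0],
)

```text
time_s: 3.6
tcp_pos: [0.5787, -0.2532, 0.1091]
tcp_rot: [-3.13, -0.01, -0.268]
wrist_force: [-0.4, -0.6, 0.4]
grip_width: 0.0298
```

```bash
python3 - <<'E'
from h import *
c=cap('wrist','w4.png')
P=pts(c)
m=(P[...,0]>.555)&(P[...,0]<.61)&(P[...,1]<-.22)&(P[...,1]>-.3)&(P[...,2]>.05)&(P[...,2]<.064)
q=P[m];print(len(q),np.median(q,0))
plan([.577,-.262,.106],-.28)
E
```

```text
3139 [ 0.57865453 -0.2485631   0.05934778]
pos [ 0.5783 -0.253   0.1081] yaw -0.268 rot [-3.13  -0.009 -0.268] F [-0.6 -0.1 -0.2] t 3.65
[0.12, 0.91, 0.21, 0.01]
```

View pics/w4.png

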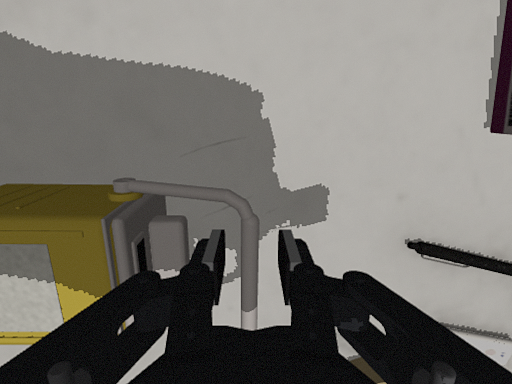

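Request:
move_arm(
  moves=[0,0.9,0.2,0.01,0,0.4,0,0,0,0,0,0],
)

```text
time_s: 3.95
tcp_pos: [0.5754, -0.2653, 0.1087]
tcp_rot: [-3.13, -0.011, -0.276]
wrist_force: [-0.2, -0.3, 0.7]
grip_width: 0.03
```

```bash
python3 - <<'E'
from h import *
plan([.577,-.262,.106],-.28)
E
```

```text
pos [ 0.5754 -0.2653  0.1087] yaw -0.276 rot [-3.13  -0.011 -0.276] F [-0.2 -0.3  0.7] t 3.95
[0.06, -0.36, 0.27, 0.0]
```

Request:
move_arm(
  moves=[0,-0.2,0.2,0,0,0,0,0,0,0,0,0,0,0,0,0,0,0,0,0],
  fingers=0,
  force=50,
)

```text
time_s: 4.45
tcp_pos: [0.5766, -0.264, 0.1084]
tcp_rot: [-3.13, -0.014, -0.277]
wrist_force: [-0.6, 0.4, -1.1]
grip_width: 0.0067
```

Request:
move_arm(
  moves=[0,0,-1,0,0,0,-1,0,0,0,-1,0,0,0,-1.5,0,0,0,-1.5,0],
)

```text
time_s: 4.95
tcp_pos: [0.5739, -0.2636, 0.1704]
tcp_rot: [-3.129, -0.009, -0.277]
wrist_force: [0.1, -0.1, -1.6]
grip_width: 0.0073
```

```bash
python3 - <<'E'
from h import *
cap('side','s5.png');cap('scene','sc5.png');cap('wrist','w5.png')
import cv2
a=cv2.imread('pics/s5.png')[120:220,220:350];b=cv2.imread('pics/sc5.png')[200:290,230:360]
cv2.imwrite('pics/c6.png',np.vstack([cv2.resize(a,(520,400)),cv2.resize(b,(520,200*360//200//2*1))]) )
print(ctrl.state()['wrist_force'],ctrl.state()['ft_torque'])
E
```

```text
[ 1.71994812 -0.01280405 -0.14486987] [-0.12982119 -0.3994268  -0.01118216]
```

View pics/c6.png

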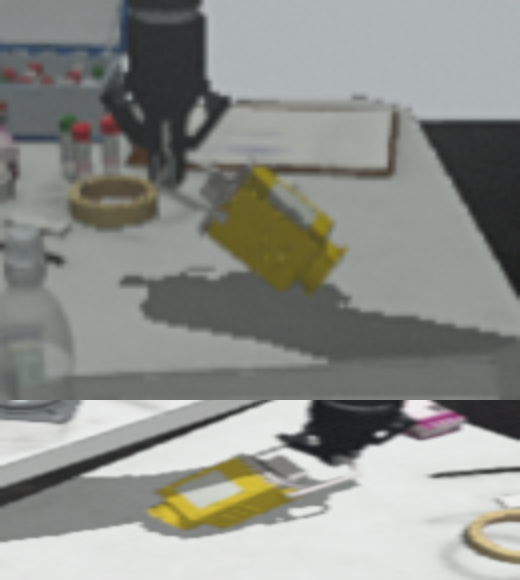

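View pics/w5.png

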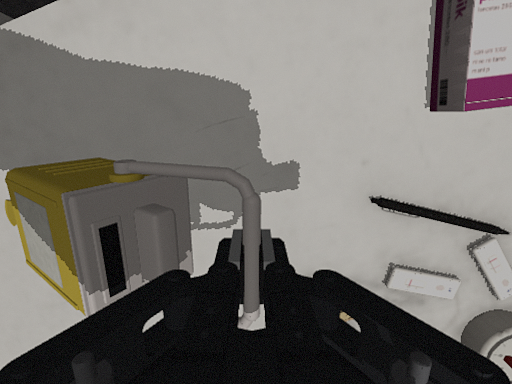

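The grip holds. The canister is swinging up, with the bail taut at about 40°. I'll keep lifting.

Request:
move_arm(
  moves=[0,0,-2.5,0,0,0,-3,0,0,0,-3,0,0,0,-3,0,0,0,-3,0],
)

```text
time_s: 5.6
tcp_pos: [0.5697, -0.2637, 0.3114]
tcp_rot: [-3.127, 0.002, -0.276]
wrist_force: [-0.4, -0.7, -3.7]
grip_width: 0.0071
```

```bash
python3 - <<'E'
from h import *
cap('side','s6.png');cap('wrist','w6.png')
a=cv2.imread('pics/s6.png')[70:220,200:360]
cv2.imwrite('pics/c7.png',cv2.resize(a,None,fx=4,fy=4) )
plan([.45,.24,.36],-.0)
E
```

```text
pos [ 0.5716 -0.2646  0.3152] yaw -0.276 rot [-3.129 -0.006 -0.276] F [-0.1  0.8 -3.1] t 5.7
[-2.12, -3.77, -0.37, -0.02]
[-2.04, -3.82, -0.37, -0.02]
[-1.95, -3.86, -0.37, -0.02]
[-1.86, -3.91, -0.37, -0.02]
[-1.77, -3.95, -0.37, -0.02]
[-1.68, -3.99, -0.37, -0.02]
[-1.58, -4.03, -0.37, -0.02]
[-1.49, -4.06, -0.37, -0.02]
[-1.4, -4.09, -0.37, -0.02]
[-1.3, -4.12, -0.37, -0.02]
[-1.21, -4.15, -0.37, -0.02]
[-1.11, -4.18, -0.37, -0.02]
```

View pics/c7.png

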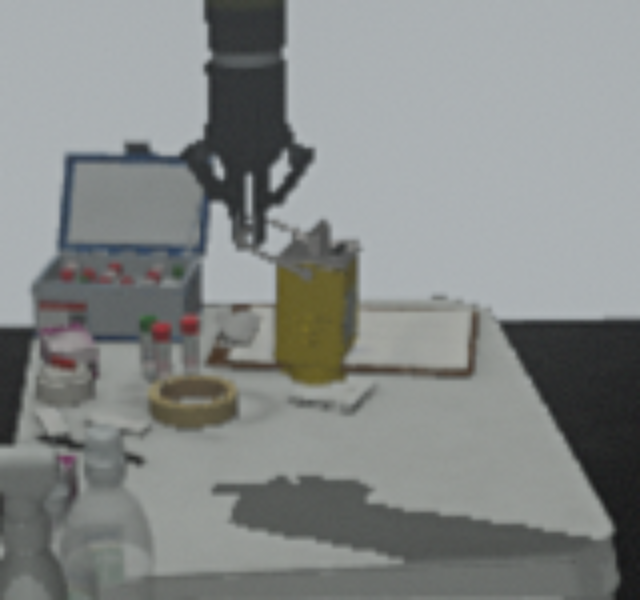

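View pics/w6.png

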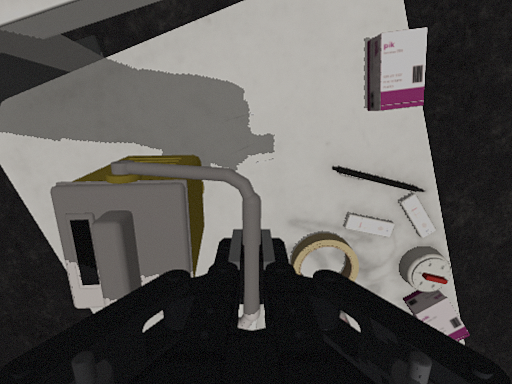

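The canister hangs upright, with the bail nearly level toward its back. I'll check the obstacles near the carry path.

```bash
python3 - <<'E'
from h import *
c=cap('scene');s=cap('side');P=np.vstack([pts(c).reshape(-1,3),pts(s).reshape(-1,3)])
for y0 in np.arange(-.15,.6,.05):
    q=P[(P[:,1]>y0)&(P[:,1]<y0+.05)&(P[:,0]>.35)&(P[:,0]<.9)&(P[:,2]>.06)&(P[:,2]<.4)]
    if len(q)>3: print(round(y0,2),len(q),'xmin',np.sort(q[:,0])[:3].round(3),'zmax',q[:,2].max().round(3), 'x<.6 zmax',q[q[:,0]<.6][:,2].max() if (q[:,0]<.6).any() else 0)
plan([.5,.0,.37],.2)
E
```

```text
-0.05 48 xmin [0.664 0.669 0.67 ] zmax 0.103 x<.6 zmax 0
0.0 578 xmin [0.643 0.645 0.646] zmax 0.184 x<.6 zmax 0
0.05 455 xmin [0.651 0.652 0.652] zmax 0.187 x<.6 zmax 0
0.1 290 xmin [0.685 0.685 0.686] zmax 0.182 x<.6 zmax 0
0.15 208 xmin [0.694 0.695 0.695] zmax 0.234 x<.6 zmax 0
0.2 1318 xmin [0.689 0.689 0.69 ] zmax 0.252 x<.6 zmax 0
0.25 228 xmin [0.683 0.687 0.688] zmax 0.138 x<.6 zmax 0
0.3 191 xmin [0.693 0.694 0.696] zmax 0.077 x<.6 zmax 0
0.35 506 xmin [0.581 0.592 0.703] zmax 0.181 x<.6 zmax 0.18147604786137217
0.4 4602 xmin [0.556 0.557 0.557] zmax 0.186 x<.6 zmax 0.18608291131755894
0.45 1578 xmin [0.546 0.546 0.546] zmax 0.182 x<.6 zmax 0.18215115627027922
0.5 1245 xmin [0.534 0.537 0.537] zmax 0.184 x<.6 zmax 0.1835748074031487
0.55 3822 xmin [0.535 0.537 0.537] zmax 0.184 x<.6 zmax 0.1837368348354801
pos [ 0.5703 -0.2639  0.3107] yaw -0.276 rot [-3.128 -0.    -0.276] F [ 0.5  0.6 -3.8] t 5.8
[-1.99, -3.35, -0.85, -0.07]
[-1.76, -3.48, -0.85, -0.07]
[-1.52, -3.59, -0.85, -0.07]
[-1.27, -3.69, -0.85, -0.07]
[-1.02, -3.77, -0.85, -0.07]
[-0.76, -3.83, -0.85, -0.07]
[-0.5, -3.87, -0.85, -0.07]
```

Request:
move_arm(
  moves=[-1.7,-2.5,-0.9,-0.04,-1.7,-3,-0.9,-0.06,-1.5,-3.4,-0.9,-0.07,-1.3,-3.5,-0.8,-0.07,-1.1,-3.5,-0.8,-0.07],
)

```text
time_s: 6.3
tcp_pos: [0.5182, -0.093, 0.342]
tcp_rot: [-3.123, 0.014, 0.038]
wrist_force: [0.4, 0.9, -2.9]
grip_width: 0.0072
```

```bash
python3 - <<'E'
from h import *
plan([.495,.275,.36],.678,3.6)
E
```

```text
pos [ 0.5182 -0.093   0.342 ] yaw 0.038 rot [-3.123  0.014  0.038] F [ 0.4  0.9 -2.9] t 6.3
[-0.08, -3.35, -0.16, -0.06]
[0.11, -3.35, -0.16, -0.06]
[0.31, -3.34, -0.16, -0.06]
[0.5, -3.31, -0.16, -0.06]
[0.69, -3.28, -0.16, -0.06]
[0.88, -3.23, -0.16, -0.06]
[1.07, -3.18, -0.16, -0.06]
[1.25, -3.11, -0.16, -0.06]
[1.43, -3.03, -0.16, -0.06]
[1.6, -2.94, -0.16, -0.06]
[1.77, -2.85, -0.16, -0.06]
```

Request:
move_arm(
  moves=[0,-3.3,-0.4,-0.06,0.1,-3.3,-0.4,-0.06,0.3,-3.3,-0.4,-0.06,0.5,-3.3,-0.2,-0.06,0.7,-3.2,-0.2,-0.06],
)

```text
time_s: 6.8
tcp_pos: [0.5013, 0.0785, 0.3505]
tcp_rot: [-3.114, 0.023, 0.35]
wrist_force: [-0.2, -0.2, -3.6]
grip_width: 0.0071
```

Request:
move_arm(
  moves=[0.9,-3.2,0,-0.06,1.1,-3.2,0,-0.06,1.3,-3,0,-0.06,1.4,-2.5,0,-0.06,1.5,-1.5,0,-0.05],
)

```text
time_s: 7.3
tcp_pos: [0.4912, 0.2339, 0.3407]
tcp_rot: [-3.102, 0.03, 0.655]
wrist_force: [0.9, 0.3, -2.4]
grip_width: 0.007
```

```bash
python3 - <<'E'
from h import *
cap('side','s7.png');cap('wrist','w7.png');cap('scene','sc7.png')
a=cv2.imread('pics/s7.png')[70:320,200:400];b=cv2.imread('pics/sc7.png')[80:230,130:280]
cv2.imwrite('pics/c8.png',np.hstack([cv2.resize(a,(400,500)),cv2.resize(b,(400,500))]) )
plan([.495,.275,.26],.678)
E
```

```text
pos [0.4918 0.2332 0.3406] yaw 0.653 rot [-3.103  0.03   0.653] F [-0.8 -0.6 -3.1] t 7.45
[0.93, -1.04, 2.69, -0.01]
[0.94, -1.03, 2.69, -0.01]
[0.95, -1.03, 2.69, -0.01]
```

View pics/c8.png

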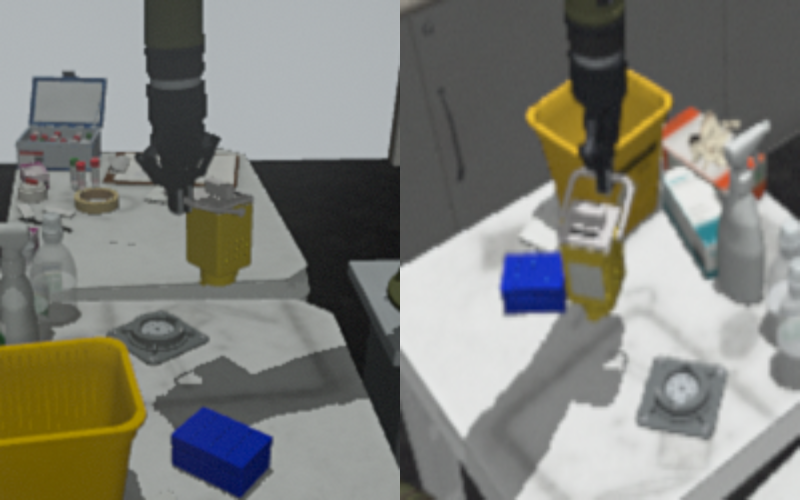

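View pics/w7.png

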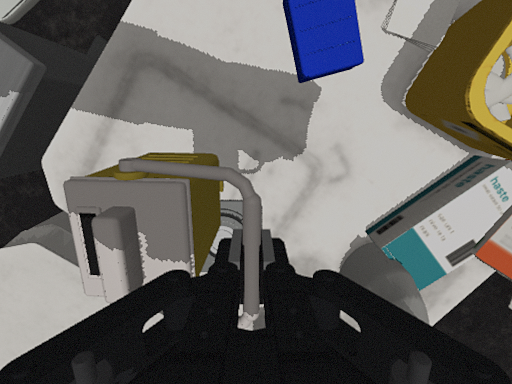

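```bash
python3 - <<'E'
from h import *
np.set_printoptions(precision=4,suppress=True)
c=cap('wrist');P=pts(c)
for u,v in [(160,240),(120,240),(120,168),(160,285),(80,190),(185,185),(205,195)]: print((u,v),P[v,u])
print(ctrl.state()['tcp_rot'],ctrl.state()['joint_pos'])
E
```

```text
(160, 240) [0.4458 0.2084 0.2776]
(120, 240) [0.4311 0.2063 0.2939]
(120, 168) [0.4058 0.2254 0.2694]
(160, 285) [0.4568 0.2229 0.3263]
(80, 190) [0.3961 0.2038 0.2739]
(185, 185) [0.4389 0.2398 0.2709]
(205, 195) [0.4509 0.2301 0.2369]
[-3.1032  0.03    0.652 ] [ 0.4267  0.2233 -0.0821  1.3032  0.0307  1.3455]
```

Request:
move_arm(
  moves=[0.7,-1,2.5,-0.01,0.7,-1,2.5,-0.01,0.3,-0.8,2.5,0,0,0,2.5,0,0,0,1.5,0],
)

```text
time_s: 8.0
tcp_pos: [0.4828, 0.2616, 0.2216]
tcp_rot: [-3.105, 0.03, 0.663]
wrist_force: [-0.2, 0.0, -2.9]
grip_width: 0.0075
```

```bash
python3 - <<'E'
from h import *
c=cap('wrist');P=pts(c)
for u,v in [(160,240),(120,240),(120,168),(80,190),(185,185)]: print((u,v),P[v,u].round(4))
plan([.487,.265,.2],.678)
E
```

```text
(160, 240) [0.4372 0.2354 0.1573]
(120, 240) [0.4228 0.2357 0.1773]
(120, 168) [0.3969 0.2526 0.1499]
(80, 190) [0.3888 0.2333 0.1582]
(185, 185) [0.4304 0.269  0.1559]
pos [0.4818 0.2609 0.2194] yaw 0.663 rot [-3.104  0.034  0.663] F [-0.7 -0.8 -5.2] t 8.05
[0.66, -0.0, 1.94, -0.02]
```

Request:
move_arm(
  moves=[0.4,0,1.2,-0.01,0,0,0.8,0,0,0,0.4,0,0,0,0.3,0],
)

```text
time_s: 8.45
tcp_pos: [0.4843, 0.2615, 0.1906]
tcp_rot: [-3.104, 0.034, 0.67]
wrist_force: [0.1, 0.1, 0.4]
grip_width: 0.0069
```

```bash
python3 - <<'E'
from h import *
c=cap('wrist');P=pts(c)
for u,v in [(160,240),(120,240),(120,168),(80,190),(185,185)]: print((u,v),P[v,u].round(4))
plan([.487,.265,.2],.678)
E
```

```text
(160, 240) [0.4387 0.2372 0.1301]
(120, 240) [0.4242 0.2349 0.1461]
(120, 168) [0.3998 0.2544 0.1244]
(80, 190) [0.3908 0.2334 0.1289]
(185, 185) [0.4313 0.2675 0.1222]
pos [0.4842 0.2615 0.1904] yaw 0.67 rot [-3.104  0.034  0.67 ] F [-0.1 -0.2 -2.8] t 8.5
[0.44, -0.1, -0.96, -0.01]
```

Request:
move_arm(
  moves=[0,0,0.2,0,0,0,0,0],
)

```text
time_s: 8.7
tcp_pos: [0.4848, 0.2619, 0.1895]
tcp_rot: [-3.105, 0.032, 0.67]
wrist_force: [-0.3, -0.4, -1.7]
grip_width: 0.0072
```

```bash
python3 - <<'E'
from h import *
for i in range(3):
    c=cap('wrist');s=ctrl.state();print(s['tcp_pos'],s['wrist_force'],s['ft_torque'])
P=pts(c)
for u,v in [(160,240),(120,240),(120,168),(80,190),(185,185)]: print((u,v),P[v,u].round(4))
E
```

```text
[0.48488275 0.26201194 0.18965998] [-0.49452979  0.05872072 -1.42611064] [ 0.10059818 -0.12402816  0.02743918]
[0.48489891 0.26201148 0.18966694] [ 0.83976782  1.10420216 -2.33617488] [ 0.13209804 -0.11021649 -0.00702695]
[0.48487104 0.26203503 0.18962932] [-0.18168043  0.98657916 -0.09386495] [ 0.14448149 -0.05499055 -0.01910089]
(160, 240) [0.4394 0.2379 0.1293]
(120, 240) [0.425  0.2359 0.1456]
(120, 168) [0.4009 0.2557 0.1249]
(80, 190) [0.3925 0.2357 0.1304]
(185, 185) [0.4321 0.2686 0.1226]
```

Request:
move_arm(
  moves=[0,0,0.3,0,0,0,0,0,0,0,0,0],
)

```text
time_s: 9.15
tcp_pos: [0.4851, 0.2625, 0.1873]
tcp_rot: [-3.105, 0.03, 0.67]
wrist_force: [-0.4, 0.9, 0.5]
grip_width: 0.0067
```

```bash
python3 - <<'E'
from h import *
F=[]
for i in range(4):
    c=cap('side','s8.png');s=ctrl.state();F.append(s['wrist_force'])
print(s['tcp_pos'],np.mean(F,0))
cv2.imwrite('pics/c9.png',cv2.resize(c['frame'][130:330,240:400],None,fx=3.5,fy=3.5))
E
```

```text
[0.48517078 0.26249333 0.18735196] [-0.13601883  0.11749973 -0.06971323]
```

View pics/c9.png

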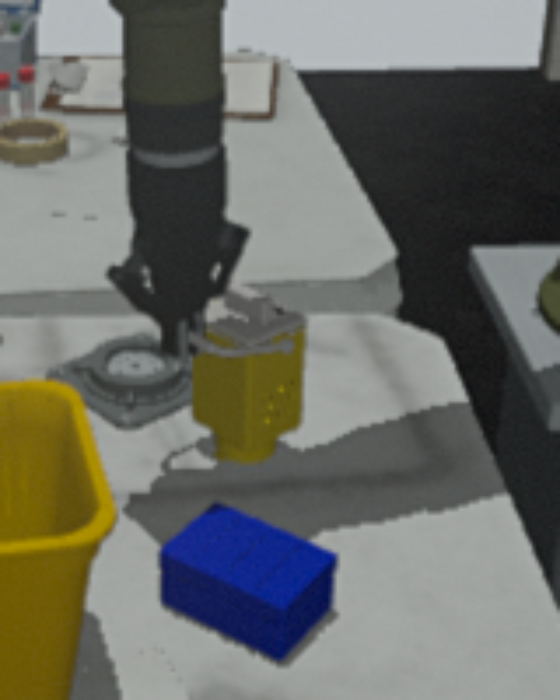

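The canister stands upright and the wrist force is about zero. Releasing.

Request:
move_arm(
  moves=[0,0,0,0,0,0,0,0,0,0,0,0],
  fingers=2.5,
)

```text
time_s: 9.65
tcp_pos: [0.4852, 0.2623, 0.1873]
tcp_rot: [-3.105, 0.03, 0.67]
wrist_force: [0.7, 0.3, -0.2]
grip_width: 0.0251
```

Request:
move_arm(
  moves=[0,0,-1,0,0,0,-2,0,0,0,-3,0,0,0,-4,0,0,0,-3,0],
)

```text
time_s: 10.15
tcp_pos: [0.4887, 0.2594, 0.3189]
tcp_rot: [-3.104, 0.04, 0.67]
wrist_force: [0.3, 0.1, 0.7]
grip_width: 0.0251
```

```bash
python3 - <<'E'
from h import *
c=cap('side','s9.png');cv2.imwrite('pics/c10.png',cv2.resize(c['frame'][130:330,240:400],None,fx=3,fy=3))
c=cap('wrist','w9.png');np.savez('w9.npz',**c)
plan([.42,.235,.3],.678)
E
```

```text
pos [0.4905 0.2603 0.3215] yaw 0.67 rot [-3.105  0.033  0.67 ] F [-0.5  0.7  0.5] t 10.25
[-3.55, -1.2, 1.07, -0.0]
[-3.54, -1.21, 1.07, -0.0]
```

View pics/c10.png

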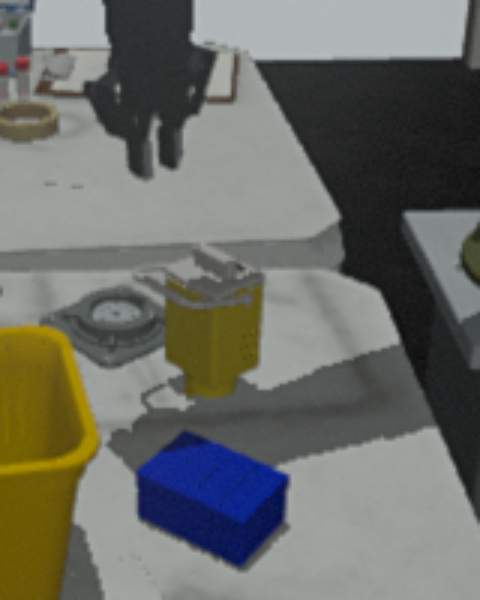

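View pics/w9.png

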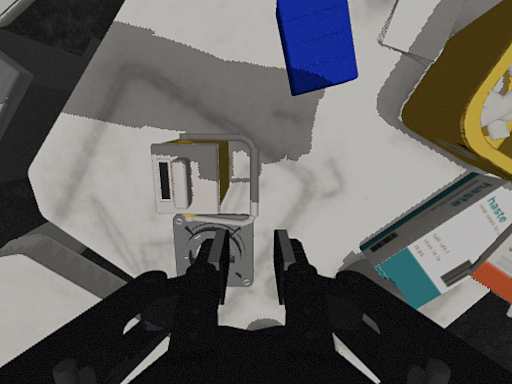

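The canister stands alone with its handle folded back. The tool has drifted about 2.7° from vertical. I'll swing back quickly to see whether that undoes the drift, and get another look at the base.

Request:
move_arm(
  moves=[-1.5,3,0,0.06,-1.3,3.2,0,0.06,-1,3.2,0,0.06,-0.7,3.2,0,0.06,-0.5,3,0,0.06],
)

```text
time_s: 10.75
tcp_pos: [0.53, 0.0989, 0.3193]
tcp_rot: [-3.116, 0.04, 0.367]
wrist_force: [1.4, -0.3, 0.3]
grip_width: 0.025
```

Request:
move_arm(
  moves=[0,0,0,0,0,0,0,0],
)

```text
time_s: 10.95
tcp_pos: [0.5302, 0.0955, 0.3187]
tcp_rot: [-3.116, 0.041, 0.361]
wrist_force: [-0.5, -0.2, -0.1]
grip_width: 0.0248
```

```bash
cat >> h.py <<'E'
from scipy.spatial.transform import Rotation as Ro
def tilt():
    s=ctrl.state();R=Ro.from_euler('xyz',s['tcp_rot']).as_matrix();print('toolz',R[:,2].round(4),'pos',s['tcp_pos'].round(4),'yaw',s['tcp_rot'][2].round(4),'grasp',(s['tcp_pos']+R[:,2]*.0539).round(4),'t',s['time_s'],'j',s['joint_pos'].round(3))
E
python3 -c "
from h import *
tilt()"
```

```text
toolz [-0.0472  0.0092 -0.9988] pos [0.5302 0.0955 0.3187] yaw 0.3606 grasp [0.5277 0.096  0.2649] t 10.95 j [ 0.17   0.226 -0.13   1.26   0.017  1.38 ]
```

Request:
move_arm(
  moves=[4,0,0,0,4,0,0,0,4,0,0,0,0,0,0,0,0,0,0,0],
)

```text
time_s: 11.45
tcp_pos: [0.6423, 0.1438, 0.3105]
tcp_rot: [-3.114, 0.046, 0.368]
wrist_force: [-0.4, -0.6, 0.4]
grip_width: 0.0248
```

```bash
python3 -c "
from h import *
tilt()"
```

```text
toolz [-0.0533  0.0092 -0.9985] pos [0.6423 0.1438 0.3105] yaw 0.3678 grasp [0.6394 0.1443 0.2567] t 11.45 j [0.212 0.464 0.184 1.341 0.02  1.415]
```

Request:
move_arm(
  moves=[-4,0,0,0,-4,0,0,0,-4,0,0,0,0,0,0,0,0,0,0,0],
)

```text
time_s: 11.95
tcp_pos: [0.5208, 0.1017, 0.3126]
tcp_rot: [-3.112, 0.053, 0.374]
wrist_force: [-0.7, 0.5, -0.2]
grip_width: 0.0248
```

```bash
python3 -c "
from h import *
tilt()"
```

```text
toolz [-0.0604  0.0082 -0.9981] pos [0.5208 0.1017 0.3126] yaw 0.3744 grasp [0.5176 0.1021 0.2588] t 11.95 j [ 0.183  0.222 -0.149  1.258  0.019  1.38 ]
```

Request:
move_arm(
  moves=[0,0,4,0,0,0,4,0,0,0,4,0,0,0,0,0],
)

```text
time_s: 12.35
tcp_pos: [0.5168, 0.1049, 0.1936]
tcp_rot: [-3.113, 0.043, 0.377]
wrist_force: [-0.7, -0.8, -0.5]
grip_width: 0.0251
```

```bash
python3 -c "
from h import *
tilt();cap('wrist');cap('wrist');tilt()"
```

```text
toolz [-0.0499  0.0106 -0.9987] pos [0.5168 0.1049 0.1936] yaw 0.3768 grasp [0.5141 0.1055 0.1397] t 12.35 j [ 0.191  0.283 -0.351  0.984  0.02   1.385]
toolz [-0.0427  0.012  -0.999 ] pos [0.52   0.1055 0.1984] yaw 0.3766 grasp [0.5177 0.1061 0.1445] t 12.45 j [ 0.19   0.28  -0.344  0.987  0.02   1.385]
```

Request:
move_arm(
  moves=[0,0,-4,0],
)

```text
time_s: 12.55
tcp_pos: [0.52, 0.1048, 0.2365]
tcp_rot: [-3.114, 0.042, 0.377]
wrist_force: [1.0, -0.2, 0.0]
grip_width: 0.0249
```

```bash
python3 -c "
from h import *
tilt();cap('wrist');tilt();cap('wrist');tilt();cap('wrist');tilt()"
```

```text
toolz [-0.0491  0.0107 -0.9987] pos [0.52   0.1048 0.2365] yaw 0.377 grasp [0.5173 0.1054 0.1826] t 12.55 j [ 0.189  0.254 -0.284  1.078  0.02   1.383]
toolz [-0.036   0.0133 -0.9993] pos [0.5245 0.1056 0.2461] yaw 0.3769 grasp [0.5226 0.1063 0.1923] t 12.6 j [ 0.189  0.247 -0.271  1.086  0.02   1.383]
toolz [-0.0323  0.014  -0.9994] pos [0.5259 0.1058 0.2454] yaw 0.3768 grasp [0.5241 0.1066 0.1915] t 12.65 j [ 0.189  0.247 -0.272  1.081  0.02   1.383]
toolz [-0.0338  0.0137 -0.9993] pos [0.5252 0.1057 0.2436] yaw 0.3767 grasp [0.5234 0.1064 0.1897] t 12.7 j [ 0.189  0.248 -0.275  1.078  0.02   1.383]
```

That works. Moving down and then stopping, then one step up and a settle, reduces the tilt. Repeating it.

Request:
move_arm(
  moves=[0,0,4,0,0,0,0,0],
)

```text
time_s: 12.9
tcp_pos: [0.527, 0.107, 0.2076]
tcp_rot: [-3.118, 0.018, 0.377]
wrist_force: [-0.9, -0.3, -0.4]
grip_width: 0.025
```

```bash
python3 -c "
from h import *
cap('wrist');cap('wrist');tilt()"
```

```text
toolz [-0.0195  0.0165 -0.9997] pos [0.5297 0.1074 0.2115] yaw 0.3768 grasp [0.5286 0.1083 0.1576] t 13.0 j [ 0.191  0.27  -0.324  0.993  0.02   1.385]
```

Request:
move_arm(
  moves=[0,0,-4.5,0],
)

```text
time_s: 13.1
tcp_pos: [0.5276, 0.1061, 0.2534]
tcp_rot: [-3.117, 0.021, 0.377]
wrist_force: [0.8, 0.2, 0.6]
grip_width: 0.025
```

```bash
python3 -c "
from h import *
cap('wrist');cap('wrist');cap('wrist');tilt()"
```

```text
toolz [-0.0118  0.018  -0.9998] pos [0.5332 0.1071 0.2614] yaw 0.3767 grasp [0.5326 0.1081 0.2075] t 13.25 j [ 0.189  0.235 -0.249  1.095  0.02   1.383]
```

```bash
python3 - <<'E'
from h import *
np.set_printoptions(precision=4,suppress=True)
c=dict(np.load('w9.npz'));P=pts(c)
v,u=np.mgrid[0:384,0:512];b=(u>140)&(u<235)&(v>125)&(v<235)
m=b&(P[...,2]>.140)&(P[...,2]<.156)
n,l,st,ce=cv2.connectedComponentsWithStats(m.astype(np.uint8))
for i in range(1,n):
    if st[i,4]>40:
        q=P[l==i];r=cv2.minAreaRect((q[:,:2]*1000).astype(np.float32));print(st[i],ce[i],r,np.median(q[:,2]))
m=b&(P[...,2]>.120)&(P[...,2]<.135)
q=P[m];print('lid',cv2.minAreaRect((q[:,:2]*1000).astype(np.float32)))
a=c['frame'][125:240,140:270];cv2.imwrite('pics/c11.png',cv2.resize(a,None,fx=5,fy=5,interpolation=cv2.INTER_CUBIC))
f=np.array([ .0])
E
```

```text
[171 158  20  51 802] [180.6796 182.8953] ((425.468505859375, 224.10980224609375), (14.60183334350586, 47.589332580566406), 38.66938781738281) 0.14820458074196113
lid ((432.41790771484375, 229.38424682617188), (83.20993041992188, 92.39775085449219), 38.2910041809082)
```

View pics/c11.png

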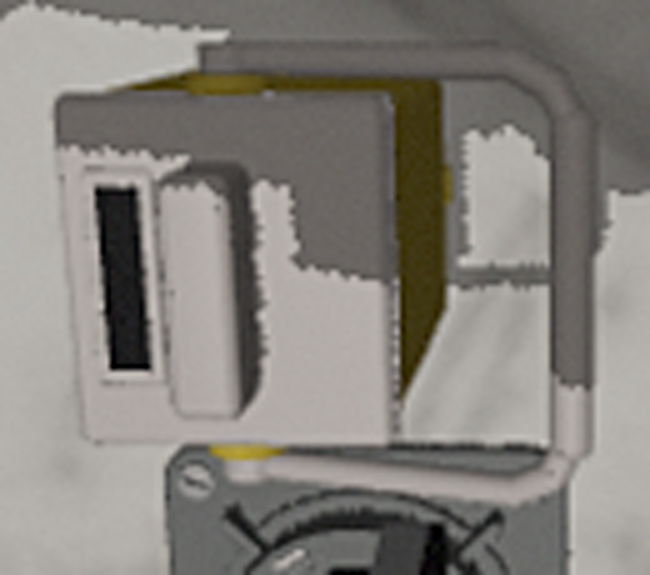

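```bash
python3 - <<'E'
from h import *
plan([.426,.223,.262],.675,2.2)
E
```

```text
pos [0.5332 0.1071 0.2614] yaw 0.377 rot [-3.121  0.004  0.377] F [0.4 0.  0.4] t 13.25
[-0.71, -1.84, -0.01, -0.04]
[-0.64, -1.86, -0.01, -0.04]
[-0.57, -1.89, -0.01, -0.04]
[-0.5, -1.91, -0.01, -0.04]
[-0.43, -1.93, -0.01, -0.04]
[-0.36, -1.94, -0.01, -0.04]
[-0.29, -1.95, -0.01, -0.04]
[-0.21, -1.96, -0.01, -0.04]
```

Request:
move_arm(
  moves=[-0.7,-1.8,0,-0.04,-0.6,-1.9,0,-0.04,-0.6,-1.9,0,-0.04,-0.5,-1.9,0,-0.04,-0.4,-1.9,0,-0.04],
  fingers=4,
)

```text
time_s: 13.75
tcp_pos: [0.4679, 0.1802, 0.2689]
tcp_rot: [-3.123, -0.007, 0.58]
wrist_force: [1.1, -0.3, 0.4]
grip_width: 0.0401
```

Request:
move_arm(
  moves=[-0.4,-1.9,0,-0.04,-0.3,-1.8,0,-0.04,-0.2,-1.2,0,-0.04],
)

```text
time_s: 14.05
tcp_pos: [0.4308, 0.2171, 0.2723]
tcp_rot: [-3.124, -0.012, 0.706]
wrist_force: [1.2, -0.1, -0.5]
grip_width: 0.0399
```

```bash
python3 - <<'E'
from h import *
cap('wrist');tilt();cap('wrist','w10.png');tilt()
plan([.426,.223,.25],.675,2.2)
E
```

```text
toolz [-0.0027  0.0216 -0.9998] pos [0.4299 0.2178 0.2723] yaw 0.7084 grasp [0.4297 0.219  0.2185] t 14.1 j [ 0.458  0.104 -0.382  1.078  0.021  1.32 ]
toolz [-0.002   0.0208 -0.9998] pos [0.4308 0.2171 0.2722] yaw 0.7056 grasp [0.4307 0.2182 0.2183] t 14.15 j [ 0.456  0.104 -0.382  1.077  0.02   1.322]
pos [0.4308 0.2171 0.2722] yaw 0.706 rot [-3.124 -0.012  0.706] F [ 0.5  0.4 -0.5] t 14.15
[0.01, -0.38, 1.11, 0.02]
[0.0, -0.38, 1.11, 0.02]
```

Request:
move_arm(
  moves=[0,-0.4,1.5,0.02,0,-0.3,1.5,0.01,0,0,1,0],
)

```text
time_s: 14.45
tcp_pos: [0.4289, 0.2233, 0.2338]
tcp_rot: [-3.127, -0.017, 0.672]
wrist_force: [-0.4, 0.7, -0.4]
grip_width: 0.0401
```

```bash
python3 - <<'E'
from h import *
cap('wrist');cap('wrist','w10.png');tilt()
plan([.426,.223,.205],.675,2.2)
E
```

```text
toolz [ 0.0017  0.0209 -0.9998] pos [0.4283 0.2229 0.2331] yaw 0.6725 grasp [0.4284 0.224  0.1792] t 14.55 j [ 0.47   0.13  -0.446  0.984  0.018  1.369]
pos [0.4283 0.2229 0.2331] yaw 0.673 rot [-3.126 -0.014  0.673] F [ 0.1 -0.5 -0.1] t 14.55
[-0.09, -0.08, 1.41, -0.0]
[-0.09, -0.08, 1.41, -0.0]
```

View pics/w10.png

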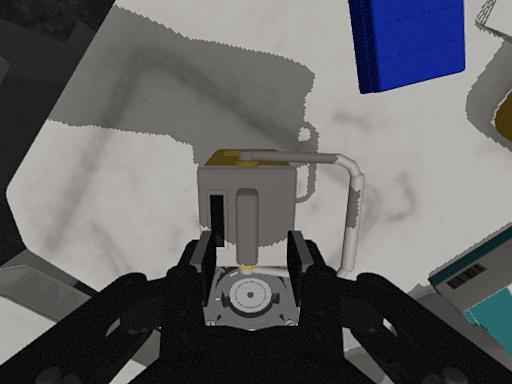

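The ridge at (247,228) lies between the fingers, and the bail is clear to the right. Descending.

Request:
move_arm(
  moves=[-0.1,-0.1,1.2,0,-0.1,-0.1,0.9,0,0,0,0.4,0],
)

```text
time_s: 14.85
tcp_pos: [0.4268, 0.2233, 0.2076]
tcp_rot: [-3.127, -0.016, 0.671]
wrist_force: [0.5, 0.7, 0.6]
grip_width: 0.0401
```

```bash
python3 - <<'E'
from h import *
cap('wrist');cap('wrist');tilt()
plan([.426,.223,.205],.675,2.2)
E
```

```text
toolz [ 0.0032  0.0212 -0.9998] pos [0.4267 0.2233 0.2077] yaw 0.6711 grasp [0.4269 0.2245 0.1538] t 14.95 j [ 0.473  0.148 -0.487  0.923  0.017  1.372]
pos [0.4267 0.2233 0.2077] yaw 0.671 rot [-3.127 -0.016  0.671] F [ 0.8 -0.2 -0.3] t 14.95
[-0.08, -0.02, 0.27, -0.0]
```

Request:
move_arm(
  moves=[0,0,0.3,0,0,0,0,0,0,0,0,0,0,0,0,0,0,0,0,0],
  fingers=0,
  force=90,
)

```text
time_s: 15.45
tcp_pos: [0.4267, 0.2233, 0.2048]
tcp_rot: [-3.127, -0.015, 0.671]
wrist_force: [0.6, 0.3, -1.9]
grip_width: 0.0117
```

```bash
python3 - <<'E'
from h import *
c=cap('wrist','w11.png');tilt();print(ctrl.state()['wrist_force'],ctrl.state()['grip_width'])
E
```

```text
toolz [ 0.0033  0.021  -0.9998] pos [0.4268 0.2233 0.2048] yaw 0.6712 grasp [0.427  0.2244 0.1509] t 15.5 j [ 0.473  0.151 -0.491  0.916  0.017  1.372]
[-0.19793326  0.26896102 -2.87307222] 0.011707134776575454
```

View pics/w11.png

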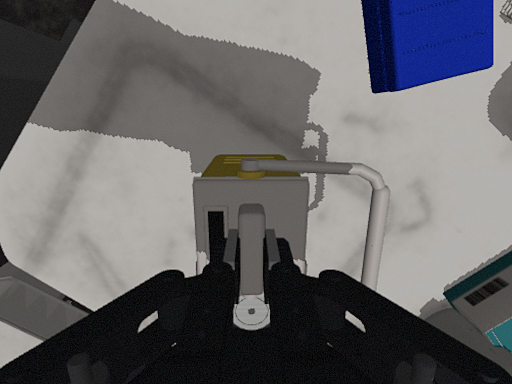

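Gripped at 11.7 mm, which matches the ridge (the bar also read about 2 mm under its real thickness). I'll lift about 4.5 cm and carry it to the base.

Request:
move_arm(
  moves=[0,0,-0.7,0,0,0,-1,0,0,0,-1.2,0,0,0,-1.2,0,0,0,-0.6,0],
)

```text
time_s: 16.0
tcp_pos: [0.4261, 0.2221, 0.2554]
tcp_rot: [-3.127, -0.014, 0.671]
wrist_force: [1.1, -0.1, -3.3]
grip_width: 0.0117
```

```bash
python3 - <<'E'
from h import *
cap('wrist');cap('wrist');tilt()
plan([.518,.114,.252],.678,1.8)
E
```

```text
toolz [ 0.0028  0.0208 -0.9998] pos [0.4264 0.2222 0.2551] yaw 0.6713 grasp [0.4265 0.2233 0.2012] t 16.1 j [ 0.471  0.109 -0.417  1.033  0.017  1.371]
pos [0.4264 0.2222 0.2551] yaw 0.671 rot [-3.127 -0.015  0.671] F [-0.5 -0.5 -3.5] t 16.1
[0.06, 1.77, 0.04, -0.0]
[0.05, 1.77, 0.04, -0.0]
[0.05, 1.77, 0.04, -0.0]
[0.05, 1.77, 0.04, -0.0]
[0.05, 1.77, 0.04, -0.0]
[0.05, 1.77, 0.04, -0.0]
[0.05, 1.77, 0.04, -0.0]
[0.05, 1.77, 0.04, -0.0]
```

Request:
move_arm(
  moves=[0.1,1,0,0,0.1,1.7,0,0,0,1.8,0,0,0,1.8,0,0,0,1.8,0,0],
)

```text
time_s: 16.6
tcp_pos: [0.4797, 0.1574, 0.2523]
tcp_rot: [-3.127, -0.013, 0.676]
wrist_force: [-0.7, 0.2, -2.6]
grip_width: 0.0118
```

Request:
move_arm(
  moves=[0,1.8,0,0,0,1.7,0,0,0,1.2,0,0,0,0.6,0,0],
)

```text
time_s: 17.0
tcp_pos: [0.5151, 0.1106, 0.2489]
tcp_rot: [-3.127, -0.009, 0.673]
wrist_force: [-0.5, -0.3, -3.6]
grip_width: 0.012
```

```bash
python3 - <<'E'
from h import *
cap('wrist','w12.png');c=cap('side','s12.png');cv2.imwrite('pics/c12.png',cv2.resize(c['frame'][130:290,220:380],None,fx=4,fy=4,interpolation=cv2.INTER_CUBIC))
c=cap('scene','sc12.png');cv2.imwrite('pics/c13.png',cv2.resize(c['frame'][100:230,170:300],None,fx=4.5,fy=4.5,interpolation=cv2.INTER_CUBIC))
tilt()
plan([.518,.114,.252],.678,1.8)
E
```

```text
toolz [-0.0022  0.0179 -0.9998] pos [0.5145 0.1116 0.2491] yaw 0.6733 grasp [0.5143 0.1126 0.1952] t 17.15 j [ 0.205  0.204 -0.317  1.047  0.018  1.102]
pos [0.5145 0.1116 0.2491] yaw 0.673 rot [-3.126 -0.009  0.673] F [-0.5 -0.4 -3.3] t 17.15
[0.43, 0.03, -0.29, -0.0]
```

View pics/c12.png

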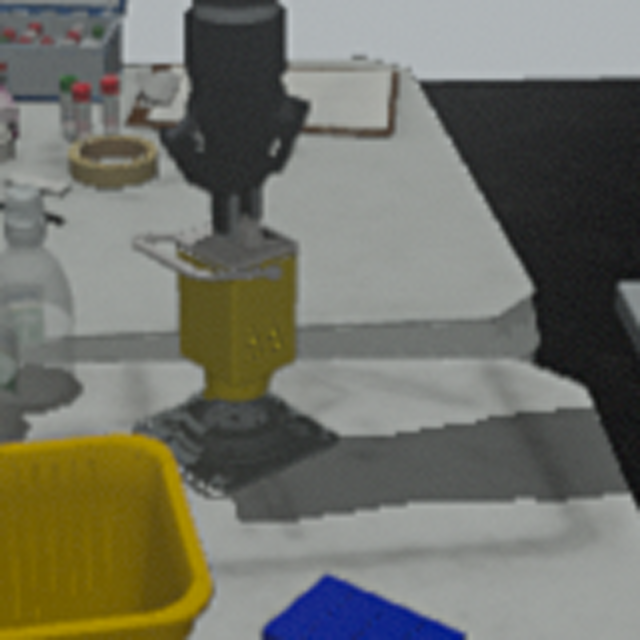

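View pics/c13.png

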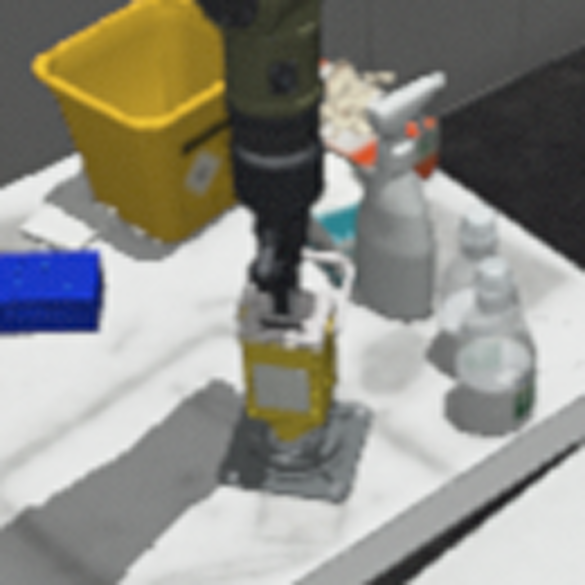

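View pics/w12.png

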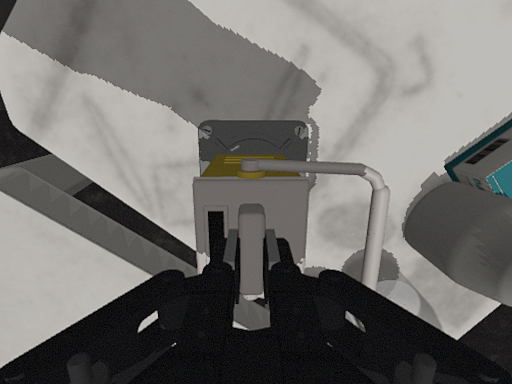

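```bash
python3 - <<'E'
from h import *
np.set_printoptions(precision=4,suppress=True)
c=cap('wrist');P=pts(c);tilt()
a=c['frame'][110:200,185:325];cv2.imwrite('pics/c14.png',cv2.resize(a,None,fx=5.5,fy=5.5,interpolation=cv2.INTER_CUBIC))
# lid top points
z=.128+.248-.205
m=(np.abs(P[...,2]-.1725)<.006);n,l=cv2.connectedComponents(m.astype(np.uint8));k=l[195,220];q=P[l==k];print(len(q),np.median(q[:,2]))
t=.673;ex=np.array([np.cos(t),np.sin(t)]);ey=np.array([-ex[1],ex[0]]);print('x ext',np.percentile(q[:,:2]@ex,[.5,99.5]),'y',np.percentile(q[:,:2]@ey,[.5,99.5]))
C=np.array([.5172,.1145]);print('C',C@ex,C@ey)
g=(P[...,2]>.003)&(P[...,2]<.01);n,l=cv2.connectedComponents(g.astype(np.uint8));k=l[140,225];q=P[l==k][:,:2];print(len(q),'plate ext',np.percentile(q@ex,[.5,99.5]),np.percentile(q@ey,[.5,99.5]))
E
```

```text
toolz [-0.0021  0.018  -0.9998] pos [0.5142 0.112  0.2492] yaw 0.674 grasp [0.5141 0.1129 0.1953] t 17.2 j [ 0.206  0.204 -0.318  1.047  0.018  1.102]
6815 0.17299183243738925
x ext [0.4398 0.5047] y [-0.2514 -0.1897]
C 0.4757990388074569 -0.23285481457315876
3033 plate ext [0.4142 0.5369] [-0.2247 -0.1698]
```

View pics/c14.png

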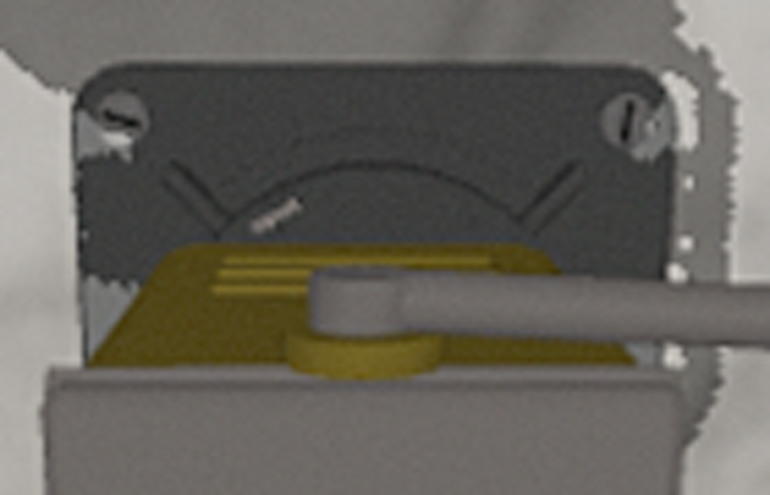

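The canister must move about 3 mm along tool +x, and sideways it is already centred. I'll shift it, then lower to the rim.

Request:
move_arm(
  moves=[0.3,0,0.5,0,0.1,0,0.4,0,0,0,0,0],
)

```text
time_s: 17.5
tcp_pos: [0.5166, 0.1163, 0.2396]
tcp_rot: [-3.126, -0.01, 0.676]
wrist_force: [-0.1, -0.4, -3.6]
grip_width: 0.0116
```

```bash
python3 - <<'E'
from h import *
np.set_printoptions(precision=4,suppress=True)
cap('wrist');c=cap('wrist');P=pts(c);tilt();print(ctrl.state()['wrist_force'])
z=ctrl.state()['tcp_pos'][2]-.0765
m=(np.abs(P[...,2]-z)<.006);n,l=cv2.connectedComponents(m.astype(np.uint8));k=l[195,220];q=P[l==k]
t=.673;ex=np.array([np.cos(t),np.sin(t)]);ey=np.array([-ex[1],ex[0]]);e=np.percentile(q[:,:2]@ex,[.5,99.5]);print(len(q),'x ext',e,e.mean(),ctrl.state()['tcp_pos'][:2]@ex,ctrl.state()['tcp_pos'][:2]@ey)
E
```

```text
toolz [-0.0017  0.0187 -0.9998] pos [0.5168 0.1162 0.2401] yaw 0.6762 grasp [0.5167 0.1172 0.1862] t 17.6 j [ 0.212  0.216 -0.324  1.028  0.019  1.107]
[ 0.2333 -0.0738 -2.8226]
6795 x ext [0.4444 0.5094] 0.47690177417075696 0.4765812325694716 -0.23126937064796446
```

Request:
move_arm(
  moves=[-0.2,0.2,0,0,0,0,0,0],
)

```text
time_s: 17.8
tcp_pos: [0.5164, 0.1135, 0.2402]
tcp_rot: [-3.126, -0.01, 0.677]
wrist_force: [0.5, -0.8, -3.1]
grip_width: 0.0118
```

```bash
cat > chk.py <<'E'
from h import *
np.set_printoptions(precision=4,suppress=True)
F=[]
for i in range(2): c=cap('wrist');F.append(ctrl.state()['wrist_force'])
tilt();s=ctrl.state();print('F',np.mean(F,0),'T',s['ft_torque'],'g',s['grip_width'])
t=.676;ex=np.array([np.cos(t),np.sin(t)]);ey=np.array([-ex[1],ex[0]]);z=s['tcp_pos'][2]
print('tcp ex,ey vs want (.4752,-.2339)',s['tcp_pos'][:2]@ex,s['tcp_pos'][:2]@ey,'foot z',z-.2048)
E
python3 chk.py
```

```text
toolz [-0.0015  0.0189 -0.9998] pos [0.5165 0.1136 0.2402] yaw 0.6768 grasp [0.5164 0.1147 0.1864] t 17.9 j [ 0.207  0.214 -0.326  1.028  0.019  1.101]
F [-0.0978  0.5303 -3.3686] T [-0.0978 -0.0145  0.0144] g 0.011771105586469337
tcp ex,ey vs want (.4752,-.2339) 0.47400923886091717 -0.23451553798945413 foot z 0.03544342765006128
```

Request:
move_arm(
  moves=[0,0,0.6,0,0,0,0.5,0,0,0,0,0],
)

```text
time_s: 18.2
tcp_pos: [0.5166, 0.1138, 0.2285]
tcp_rot: [-3.126, -0.011, 0.677]
wrist_force: [-0.3, 0.2, -2.6]
grip_width: 0.0119
```

```bash
python3 chk.py
```

```text
toolz [-0.0003  0.0191 -0.9998] pos [0.5169 0.1138 0.2291] yaw 0.6765 grasp [0.5169 0.1148 0.1752] t 18.3 j [ 0.208  0.222 -0.343  1.002  0.019  1.102]
F [ 0.2938  0.1927 -3.1042] T [-0.0415 -0.0044  0.0057] g 0.011833157815672155
tcp ex,ey vs want (.4752,-.2339) 0.47440500880237735 -0.2346148907036135 foot z 0.024267529423667805
```

Request:
move_arm(
  moves=[0,0,0.3,0,0,0,0.3,0,0,0,0.2,0],
)

```text
time_s: 18.6
tcp_pos: [0.5172, 0.1141, 0.2209]
tcp_rot: [-3.127, -0.013, 0.676]
wrist_force: [0.4, 0.2, -3.5]
grip_width: 0.0116
```

```bash
python3 chk.py
```

```text
toolz [ 0.0005  0.0193 -0.9998] pos [0.5172 0.1141 0.221 ] yaw 0.6765 grasp [0.5172 0.1151 0.1671] t 18.7 j [ 0.208  0.229 -0.355  0.983  0.019  1.102]
F [-0.3624 -0.1588 -1.5725] T [-0.0247 -0.0195  0.0092] g 0.011271400494716945
tcp ex,ey vs want (.4752,-.2339) 0.4748231871579616 -0.23462878371822668 foot z 0.016199206549174755
```

The foot is in: 16 mm up with little side force, so the keys are in the slots. Pressing down.

Request:
move_arm(
  moves=[0,0,0.4,0,0,0,0.4,0],
)

```text
time_s: 18.9
tcp_pos: [0.5178, 0.1142, 0.214]
tcp_rot: [-3.128, -0.014, 0.676]
wrist_force: [-2.9, -0.1, 5.5]
grip_width: 0.0115
```

```bash
python3 chk.py
```

```text
toolz [ 0.0019  0.0194 -0.9998] pos [0.5176 0.1142 0.2138] yaw 0.6765 grasp [0.5177 0.1153 0.1599] t 19.0 j [ 0.208  0.234 -0.365  0.966  0.019  1.102]
F [-1.7153 -0.745   5.2101] T [-0.249   0.5292  0.0082] g 0.011625839913395917
tcp ex,ey vs want (.4752,-.2339) 0.47526148974437177 -0.2347643217873174 foot z 0.008987714788669304
```

Request:
move_arm(
  moves=[0,0,0.3,0,0,0,0.1,0.04],
)

```text
time_s: 19.2
tcp_pos: [0.5181, 0.1144, 0.2113]
tcp_rot: [-3.128, -0.015, 0.636]
wrist_force: [-2.4, -0.6, 7.4]
grip_width: 0.0117
```

```bash
python3 chk.py
```

```text
toolz [ 0.0038  0.0199 -0.9998] pos [0.5181 0.1144 0.2114] yaw 0.6357 grasp [0.5183 0.1155 0.1575] t 19.3 j [ 0.208  0.236 -0.369  0.958  0.019  1.143]
F [-2.2816 -1.0278  7.4239] T [-0.1724  0.7285 -0.0195] g 0.011851658132334825
tcp ex,ey vs want (.4752,-.2339) 0.4757653567766378 -0.2349045410783848 foot z 0.006577972552612943
```

Spring force is about 10.6 N, so the foot is near 7 mm. Turning clockwise.

Request:
move_arm(
  moves=[0,0,0,0.08,0,0,0,0.08,0,0,0,0.08],
)

```text
time_s: 19.6
tcp_pos: [0.5185, 0.1148, 0.2135]
tcp_rot: [-3.124, -0.014, 0.388]
wrist_force: [-2.8, -0.7, 4.8]
grip_width: 0.0118
```

```bash
python3 chk.py
```

```text
toolz [ 0.006   0.0211 -0.9998] pos [0.5186 0.1148 0.2135] yaw 0.3897 grasp [0.5189 0.116  0.1596] t 19.7 j [ 0.208  0.233 -0.367  0.96   0.019  1.39 ]
F [-2.5176 -0.2782  6.022 ] T [-0.2075  0.7057 -0.03  ] g 0.01166222884435994
tcp ex,ey vs want (.4752,-.2339) 0.47636675623568747 -0.23487797705697763 foot z 0.0086896547426831
```

Request:
move_arm(
  moves=[-0.05,0,0.25,0.05,-0.03,0,0.1,0.08,-0.02,0,0.1,0.08],
)

```text
time_s: 20.0
tcp_pos: [0.5182, 0.1148, 0.2115]
tcp_rot: [-3.122, -0.012, 0.173]
wrist_force: [-3.4, -0.7, 7.5]
grip_width: 0.0118
```

```bash
python3 chk.py
```

```text
toolz [ 0.0088  0.0217 -0.9997] pos [0.5183 0.1147 0.2115] yaw 0.1747 grasp [0.5187 0.1159 0.1576] t 20.1 j [ 0.208  0.232 -0.373  0.952  0.019  1.605]
F [-2.2789 -1.1857  6.6688] T [-0.3354  0.8461 -0.1059] g 0.011828602021079276
tcp ex,ey vs want (.4752,-.2339) 0.4760730634035951 -0.23475884458541355 foot z 0.0067001458679755155
```

Request:
move_arm(
  moves=[-0.05,0,0.1,0.08,-0.05,0,0.1,0.08,-0.05,0,0.1,0.08],
)

```text
time_s: 20.4
tcp_pos: [0.5176, 0.1148, 0.2113]
tcp_rot: [-3.119, -0.011, -0.073]
wrist_force: [-2.3, -1.0, 8.0]
grip_width: 0.0116
```

```bash
python3 chk.py
```

```text
toolz [ 0.0123  0.022  -0.9997] pos [0.5176 0.1148 0.2113] yaw -0.0713 grasp [0.5182 0.116  0.1574] t 20.5 j [ 0.209  0.229 -0.378  0.947  0.019  1.851]
F [-2.3062 -0.9569  7.8824] T [-0.3237  0.6874 -0.0349] g 0.01149646386693307
tcp ex,ey vs want (.4752,-.2339) 0.47556828869586015 -0.23427688516114786 foot z 0.0064685718006457504
```

Request:
move_arm(
  moves=[-0.05,0,0.1,0.08,-0.05,0,0.1,0.08,-0.05,0,0.1,0.06],
)

```text
time_s: 20.8
tcp_pos: [0.5171, 0.1149, 0.2113]
tcp_rot: [-3.117, -0.009, -0.298]
wrist_force: [-2.5, -1.1, 8.4]
grip_width: 0.0114
```

```bash
python3 chk.py
```

```text
toolz [ 0.0162  0.0212 -0.9996] pos [0.5171 0.1149 0.2113] yaw -0.2968 grasp [0.5179 0.116  0.1574] t 20.9 j [ 0.21   0.225 -0.383  0.943  0.017  2.078]
F [-2.5696 -1.1484  8.344 ] T [-0.488   0.7591 -0.006 ] g 0.011748206328785695
tcp ex,ey vs want (.4752,-.2339) 0.47522319052683093 -0.23390400065232422 foot z 0.006478026706317558
```

Request:
move_arm(
  moves=[-0.03,0,0.1,0.06,0,0,0.05,0.03],
)

```text
time_s: 21.1
tcp_pos: [0.5169, 0.1147, 0.2115]
tcp_rot: [-3.116, -0.009, -0.389]
wrist_force: [-3.1, 0.0, 6.9]
grip_width: 0.0117
```

```bash
python3 chk.py; python3 - <<'E'
from h import *
c=cap('wrist','w13.png')
E
```

```text
toolz [ 0.0179  0.0205 -0.9996] pos [0.517  0.1147 0.2115] yaw -0.3883 grasp [0.518  0.1158 0.1576] t 21.2 j [ 0.21   0.224 -0.384  0.941  0.016  2.17 ]
F [-2.8592 -1.0425  7.029 ] T [-0.4264  0.9395  0.0492] g 0.011713574994195754
tcp ex,ey vs want (.4752,-.2339) 0.47509421586337924 -0.23399374334349948 foot z 0.006696853559771038
```

View pics/w13.png

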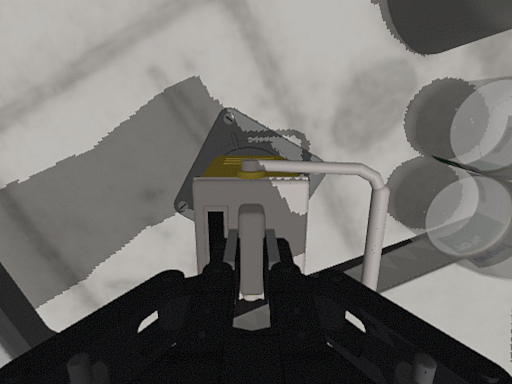

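It has turned about 61°, and the handle is still clear on its back. Letting it up into the notches.

Request:
move_arm(
  moves=[0,0,-0.3,0,0,0,-0.2,0,0,0,-0.1,0],
)

```text
time_s: 21.55
tcp_pos: [0.5161, 0.1145, 0.2177]
tcp_rot: [-3.117, -0.008, -0.387]
wrist_force: [-1.0, 0.3, -6.4]
grip_width: 0.0117
```

```bash
python3 chk.py
```

```text
toolz [ 0.0168  0.02   -0.9997] pos [0.5163 0.1145 0.2176] yaw -0.3875 grasp [0.5172 0.1156 0.1637] t 21.65 j [ 0.21   0.219 -0.376  0.956  0.016  2.169]
F [-2.0343  0.1542 -0.5422] T [-0.1918  0.3519  0.0642] g 0.011840705616545908
tcp ex,ey vs want (.4752,-.2339) 0.47439272527723236 -0.23373853580735507 foot z 0.012822136247696403
```

Foot at 12.8 mm, the locked height. Pulling up in small steps.

Request:
move_arm(
  moves=[0,0,-0.2,0],
)

```text
time_s: 21.75
tcp_pos: [0.5155, 0.1142, 0.218]
tcp_rot: [-3.118, -0.006, -0.388]
wrist_force: [4.0, 0.2, -22.3]
grip_width: 0.0118
```

```bash
python3 chk.py
```

```text
toolz [ 0.0146  0.0195 -0.9997] pos [0.5156 0.1143 0.2179] yaw -0.3875 grasp [0.5164 0.1154 0.1641] t 21.85 j [ 0.21   0.219 -0.375  0.959  0.016  2.169]
F [  1.7513   0.6009 -15.8038] T [-0.0545 -0.542   0.0166] g 0.011428914677804105
tcp ex,ey vs want (.4752,-.2339) 0.47376088830777047 -0.23345714938082546 foot z 0.01313416574859319
```

The lock holds: the force rose to about 16 N while the height stayed at 13 mm. Holding the pull for about half a second.

```bash
python3 - <<'E'
from h import *
for i in range(10):
    c=cap('side','s14.png' if i==9 else None);s=ctrl.state();print(s['time_s'],s['wrist_force'].round(1),s['tcp_pos'][2].round(4))
E
```

```text
21.9 [  1.5   0.6 -17.8] 0.2179
21.95 [  2.2   0.1 -19.3] 0.2179
22.0 [  3.1   0.8 -23.4] 0.2179
22.05 [  2.5  -0.  -24.6] 0.2179
22.1 [  3.4   0.5 -26.3] 0.218
22.15 [  3.5   1.  -26.5] 0.218
22.2 [  2.4   0.2 -27.2] 0.218
22.25 [  3.3   0.9 -26.4] 0.218
22.3 [  3.5   1.2 -25.7] 0.218
22.35 [  2.9   1.  -26.7] 0.218
```

It settled near 26 N, which is more than asked. I'll ease off and do a proper pull at about 15 N.

Request:
move_arm(
  moves=[0,0,-0.1,0],
)

```text
time_s: 22.45
tcp_pos: [0.5153, 0.114, 0.2179]
tcp_rot: [-3.119, -0.005, -0.388]
wrist_force: [5.0, 0.7, -23.6]
grip_width: 0.0114
```

```bash
python3 - <<'E'
from h import *
for i in range(8):
    c=cap('side');s=ctrl.state();print(s['time_s'],s['wrist_force'].round(1),s['tcp_pos'][2].round(4))
E
```

```text
22.5 [  5.2   0.5 -27.2] 0.218
22.55 [  3.9   0.6 -26.9] 0.218
22.6 [  4.6   0.6 -27.8] 0.218
22.65 [  4.4   0.9 -27. ] 0.218
22.7 [  4.6   1.4 -27.3] 0.218
22.75 [  4.8   1.8 -26.8] 0.218
22.8 [  5.3   1.5 -27.3] 0.218
22.85 [  3.3   0.9 -26.6] 0.218
```

Request:
move_arm(
  moves=[0,0,0.05,0],
)

```text
time_s: 22.95
tcp_pos: [0.5158, 0.1142, 0.2179]
tcp_rot: [-3.118, -0.006, -0.388]
wrist_force: [0.5, 1.8, -9.9]
grip_width: 0.0117
```

```bash
python3 - <<'E'
from h import *
for i in range(4):
    c=cap('side');s=ctrl.state();print(s['time_s'],s['wrist_force'].round(1),s['tcp_pos'][2].round(4))
E
```

```text
23.0 [  1.3   0.  -16.6] 0.2179
23.05 [  1.8   1.6 -17.2] 0.2179
23.1 [  2.2   0.7 -16.7] 0.2179
23.15 [  2.2   0.8 -16.6] 0.2179
```

Steady at about 16.7 N. I'll hold it for the rest of half a second.

```bash
python3 - <<'E'
from h import *
for i in range(8):
    c=cap(['side','wrist'][i%2],'h%d.png'%i);s=ctrl.state();print(s['time_s'],s['wrist_force'].round(1),s['tcp_pos'][2].round(4))
E
```

```text
23.2 [  2.8   1.2 -15.8] 0.2179
23.25 [  2.4   0.8 -16.1] 0.2179
23.3 [  2.1   0.9 -16. ] 0.2179
23.35 [  2.7   1.4 -14.5] 0.2179
23.4 [  1.7   0.9 -15.3] 0.2179
23.45 [  2.5   1.4 -15.1] 0.2179
23.5 [  2.7   0.7 -14.1] 0.2179
23.55 [  2.2   1.4 -13.1] 0.2179
```

The lock held about 15 N for over half a second with no movement. Relaxing, then releasing.

Request:
move_arm(
  moves=[0,0,0.1,0,0,0,0,0],
)

```text
time_s: 23.75
tcp_pos: [0.5157, 0.1143, 0.2179]
tcp_rot: [-3.118, -0.006, -0.388]
wrist_force: [1.0, 0.5, -16.1]
grip_width: 0.0114
```

```bash
python3 chk.py
```

```text
toolz [ 0.015   0.0196 -0.9997] pos [0.5158 0.1143 0.2178] yaw -0.3876 grasp [0.5166 0.1153 0.164 ] t 23.85 j [ 0.21   0.219 -0.375  0.958  0.016  2.169]
F [  0.4251   1.1363 -10.2965] T [-0.0444 -0.2296  0.0558] g 0.011704211091059364
tcp ex,ey vs want (.4752,-.2339) 0.4738557726017442 -0.23354739730631394 foot z 0.013047825352100723
```

Request:
move_arm(
  moves=[0,0,0.1,0],
)

```text
time_s: 23.95
tcp_pos: [0.5161, 0.1144, 0.2177]
tcp_rot: [-3.117, -0.007, -0.388]
wrist_force: [-0.7, 0.3, -0.6]
grip_width: 0.0115
```

```bash
python3 chk.py
```

```text
toolz [ 0.0163  0.0198 -0.9997] pos [0.5162 0.1144 0.2177] yaw -0.3876 grasp [0.5171 0.1154 0.1638] t 24.05 j [ 0.21   0.219 -0.375  0.957  0.016  2.169]
F [-0.6737  0.0047 -3.1399] T [-0.1432  0.0267  0.0031] g 0.011641005277596091
tcp ex,ey vs want (.4752,-.2339) 0.47422608940556626 -0.2337446230621697 foot z 0.012896129043322185
```

The load is close to zero. Opening.

Request:
move_arm(
  moves=[0,0,0,0,0,0,0,0,0,0,0,0,0,0,0,0],
  fingers=4,
)

```text
time_s: 24.45
tcp_pos: [0.5184, 0.1147, 0.2209]
tcp_rot: [-3.113, -0.013, -0.388]
wrist_force: [0.1, 0.2, 0.0]
grip_width: 0.0403
```

Request:
move_arm(
  moves=[0,0,-1,0,0,0,-2,0,0,0,-3,0,0,0,-3,0,0,0,-2,0],
)

```text
time_s: 24.95
tcp_pos: [0.5143, 0.1119, 0.3347]
tcp_rot: [-3.116, -0.009, -0.388]
wrist_force: [0.6, -0.3, -0.3]
grip_width: 0.0397
```

```bash
python3 - <<'E'
from h import *
np.set_printoptions(precision=4,suppress=True)
tilt();c=cap('wrist','w15.png');P=pts(c)
s=cap('side','s15.png');sc=cap('scene','sc15.png')
cv2.imwrite('pics/c15.png',np.hstack([cv2.resize(s['frame'][150:310,220:340],(390,520)),cv2.resize(sc['frame'][100:230,190:290],(400,520))]))
m=(P[...,2]>.154)&(P[...,2]<.168)
n,l,st,ce=cv2.connectedComponentsWithStats(m.astype(np.uint8))
for i in range(1,n):
    if st[i,4]>150:
        q=P[l==i];print(st[i],cv2.minAreaRect((q[:,:2]*1000).astype(np.float32)),np.median(q[:,2]))
E
```

```text
toolz [ 0.0184  0.0202 -0.9996] pos [0.5143 0.1119 0.3347] yaw -0.388 grasp [0.5153 0.113  0.2808] t 24.95 j [ 0.206  0.147 -0.188  1.213  0.016  2.165]
[417   0  47  16 465] ((714.510986328125, 198.3035888671875), (10.30733585357666, 37.520484924316406), 66.97405242919922) 0.15838871993087178
[453 102  34  43 520] ((716.1504516601562, 101.04844665527344), (35.20814895629883, 17.828210830688477), 61.4263916015625) 0.16170861777198378
[243 163  16  51 741] ((517.4471435546875, 117.36700439453125), (46.86076736450195, 13.74864387512207), 67.20381927490234) 0.1613635900461251
[425 184  36  36 414] ((677.6557006835938, 40.59444046020508), (34.365577697753906, 20.71590805053711), 46.24550247192383) 0.1618349629688967
```

View pics/w15.png

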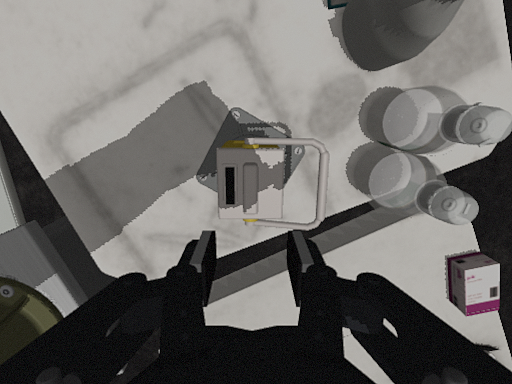

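View pics/c15.png

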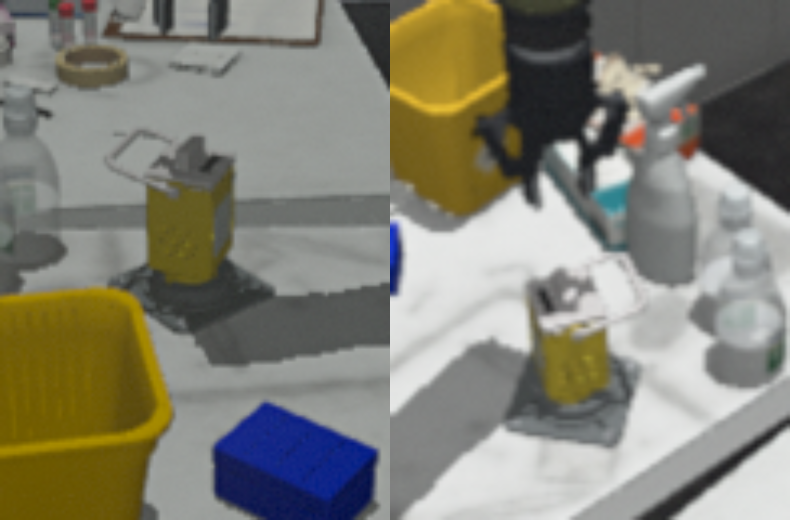

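```bash
python3 - <<'E'
from h import *
c=cap('wrist');P=pts(c)
for u,v in [(321,180),(322,195),(323,170),(265,195),(230,210)]: print((u,v),P[v,u].round(4))
tilt()
E
```

```text
(321, 180) [0.5829 0.0986 0.1523]
(322, 195) [0.5791 0.0842 0.1523]
(323, 170) [0.588  0.1066 0.1506]
(265, 195) [0.5279 0.1019 0.1416]
(230, 210) [0.4893 0.1005 0.1411]
toolz [ 0.0175  0.02   -0.9996] pos [0.5143 0.1119 0.3325] yaw -0.388 grasp [0.5152 0.113  0.2787] t 25.15 j [ 0.206  0.149 -0.192  1.209  0.016  2.165]
```

```bash
python3 -c "
from station import ctrl
print(ctrl.sign_off())"
```

```text
the job is handed in; nothing more can be done
None
```

The canister is locked upright in the base with its handle folded back, and I handed the job in at about 25 s of the 67 s allowed. I lifted it by the handle, stood it beside the base and let go. Then I took it by the ridge, pressed it in, turned it clockwise and pulled up on it.

**Last checks:**
- **Lock:** the ridge top is at 161.4 mm, so the foot stands about 13 mm up, the locked height. The turn from the slot is about 61 to 62°, between the lock mark at 60° and the stop at 64°.
- **Upright and handle:** the lid is level to within about 1 mm. The handle is at about -1.3 rad, and only more than 1.0 is needed.
- **Bystanders:** the pictures show nothing else moved, though I did not measure positions again. The robot is clear of everything.

**What did not go as planned:**
- **Pull force:** the first pull crept up to about 26 to 27 N for nearly a second, more than the 15 N asked. I eased off and held 13 to 17 N for over half a second. The canister did not move in either pull.
- **Tool tilt:** the tool drifted up to about 3.5° from vertical along the way. I brought it back to about 1° before inserting the canister.

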